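Re-cell a battery pack and hang its monitor

ROBOT

A 6-joint arm with a two-finger parallel gripper is mounted at the origin on the work surface. World frame = base frame: x ahead of the robot, y to its left, z up, the work surface at z = 0. Lengths are in m, angles in rad, forces in N, time in s.
With the tool pointing down it reaches from about 0.2 to 0.875 m from the base axis. Payload 3.4 kg.
Tool frame: the origin (TCP) lies midway between the tips of the shut fingers; the grasp point (between the pads) lies 19 mm behind it; x points along the fingers, y is the direction in which the jaws open and shut, and the axes are right-handed (so a half turn about x gives the same grasp; the last joint's range is limited). The gripper opens to 94 mm and grips with 3 to 60 N. Pads are 16 mm wide; open, the fingers measure 119 mm over their backs; the gripper's body (75 mm by 177 mm) begins 78 mm behind the grasp point.
Start: joints at [-1.233, 0.276, 1.505, -0, 1.361, -0.121], TCP at [0.255, -0.516, 0.205] pointing down, gripper open.
Joint ranges: [-2.89, 2.89], [-0.75, 2.08], [0.22, 2.7], [-1.18, 4.32], [0.11, 2.71], [-2.7, 2.7]. Speed limits (rad/s): [2.57, 2.57, 3.14, 3.14, 3.14, 3.14].

INTERFACE

Orientations are given as a unit quaternion [w, x, y, z].
In Python, from bench import arm, optics gives the robot as it stands.
- The arm moves only by the shell command python3 -m jog 'ROWS' [OPENING]. ROWS is a JSON object of lists of equal length, an entry for each row: "xyz": the shift along the tool's x, y, z in mm, a list of three; "spin": the turn about the tool's x in degrees. A call has 1 to 12 rows; each row shifts and turns the pose as measured when the row begins, along the tool's axes as they then stand; what a row does not reach is not made up. A row lasts 1/8 s, in which the tool goes at most 62.5 mm and 10.7 degrees, less where a joint would pass 70% of its speed; a pose out of reach is approached as far as the arm can. A call is refused whole if a number of a shift passes 62.5 or a number of a turn 10.7, either way. A call with a gripper value outside its range is refused whole. OPENING is the opening, from -1 (shut) to 1 (fully open), set as the call begins (- or left out, the last holds). The fingers move at their own pace and stop on an object; the grip force is fixed at half the most. Time passes only in rows, so rows that do not move let the fingers close. It gives the time, the measured TCP pose, the force and the opening at its end, in the units of the state.
- arm.get_state(): the state, without advancing time (a new reading comes with each control period).
- optics.get_image(name): name is "scene" or "top" or "wrist"; returns (picture, depth): 480x640x3 uint8, blue, green, red; 480x640 float32, m along the optical axis (not along the pixel's ray), 0 where there is no reading.
- optics.calibration(name): a dict with "intrinsics" (3x3 intrinsics, pixels), "rvec" (rotation vector, rad) and "tvec" (3), from world to camera coordinates, as OpenCV has them. Camera axes: x right, y down, z forward; pixel columns grow to the right and rows downward; lengths in m; the calibration is good to about 2 mm. The wrist camera is an equidistant fisheye: a pixel r from the principal point sees the ray r / f radians off the axis. A picture is of the moment at which its call begins: read the wrist's pose just before it. calibration takes no time and is no camera call; for the wrist camera it gives the pose at the moment of the call.
- arm.finish_job(): hands the job in, once; it reports no verdict.
Trained networks look in the newest picture that a camera, given by its name, has taken for a name from the list of things; names that differ only in an ending like _2 or _b are one class to them, and where a whole thing is asked for, a point or a joint stands for the part that bears it (a point fixed in the world has none). Each returns a list of dicts, best first, with "conf" (0 to 1); they miss things now and then, are a little off and sometimes report something else, mostly with a low value. They report only what shows in the picture. A call takes as long as a camera call. They do not tell look-alikes from the thing itself.
- optics.boxes_of(label, camera): "point" ([column, row] in pixels, amid what is visible of it).
- optics.masks_of(label, camera): "pixels" (480x640 bool, what is visible of it) and "point" ([column, row] in pixels, amid what is visible of it).
The state is a dict: "t": time; "joint_pos": joint angles; "joint_vel": joint speeds; "joint_torque": joint torques, N m; "tool_pos": TCP position; "ee_rot": TCP orientation; "wrist_force": force on the tool from outside, world axes, zero at the start; "torque": the same for the moment, N m; "opening": finger opening in m.
Only numpy, scipy, OpenCV 4.12 (cv2) and the standard library are available. Lean on these libraries where they do the work, as an engineer would, in place of code of your own. Each camera call takes 0.05 s, during which the arm holds its last target. There are 200 camera calls.

TASK

Slide the pack's teal cover fully open, stand the red spent module upright in the grey return bin, and seat every blue fresh module that is on the bench down in a bay of its own in the pack. Then slide the cover fully shut, and after that hang the monitor plate on the stand: keyhole over the stud's head, then down until the slot sits locked on the stud. Leave the other things on the bench where they are.

Things in the scene. Friction and masses are not known exactly. Their poses are not given: they have to be found in the camera images.
- pack: aluminium battery pack, fixed. Origin under the middle of its front compartment: 84 mm (x) x 268 mm (y) inside, floor at z=6, rim z=86 mm, walls 5 mm. Dividers 30 mm high, 4 mm thick part it into 4 bays of 84 x 64 mm, middles at y=-102, -34, 34, 102 mm. One module per bay, its length along the pack's x, play +-4 mm in x, +-7 in y. At x=47 to 147 mm a closed section, 84 mm high.
- cover (a joint): slide of the pack's flat teal cover, m: 0 = shut over the compartment, grows as the cover moves along the pack's +x over the closed section, 0.096 = stop, compartment uncovered; stays where left, needs about 2 N. Cover 94 x 276 x 4 mm, top face at z=93 mm in the pack's frame, between side runners at y=+-142 mm that reach z=97 mm.
- cover_handle (a point): middle of the black rib on the cover: 14 mm thick along the pack's x, 70 mm long along the pack's y, 24 mm high from the cover's top face (pack z=93 to 117 mm); this point is 105 mm above the pack's underside and moves with the cover
- fresh0: blue fresh battery module, 0.35 kg: body 76 (its x) x 50 (y) x 50 mm, on its top a black carrying rib 44 mm long (x), 12 mm thick (y), from z=50 to 74 mm; terminal caps 8 mm high at x=+-30 mm. Origin under the middle, z up. Same after half a turn. May be absent.
- fresh1: blue fresh battery module, 0.35 kg: body 76 (its x) x 50 (y) x 50 mm, on its top a black carrying rib 44 mm long (x), 12 mm thick (y), from z=50 to 74 mm; terminal caps 8 mm high at x=+-30 mm. Origin under the middle, z up. Same after half a turn. May be absent.
- fresh2: blue fresh battery module, 0.35 kg: body 76 (its x) x 50 (y) x 50 mm, on its top a black carrying rib 44 mm long (x), 12 mm thick (y), from z=50 to 74 mm; terminal caps 8 mm high at x=+-30 mm. Origin under the middle, z up. Same after half a turn. May be absent.
- fresh3: blue fresh battery module, 0.35 kg: body 76 (its x) x 50 (y) x 50 mm, on its top a black carrying rib 44 mm long (x), 12 mm thick (y), from z=50 to 74 mm; terminal caps 8 mm high at x=+-30 mm. Origin under the middle, z up. Same after half a turn. May be absent.
- spent0: red spent battery module, 0.35 kg: body 76 (its x) x 50 (y) x 50 mm, on its top a black carrying rib 44 mm long (x), 12 mm thick (y), from z=50 to 74 mm; terminal caps 8 mm high at x=+-30 mm. Origin under the middle, z up. Same after half a turn. Present or absent; starts in the bay at y=-102 mm. Just one spent module is present.
- spent1: red spent battery module, 0.35 kg: body 76 (its x) x 50 (y) x 50 mm, on its top a black carrying rib 44 mm long (x), 12 mm thick (y), from z=50 to 74 mm; terminal caps 8 mm high at x=+-30 mm. Origin under the middle, z up. Same after half a turn. Present or absent; starts in the bay at y=-34 mm. Just one spent module is present.
- spent2: red spent battery module, 0.35 kg: body 76 (its x) x 50 (y) x 50 mm, on its top a black carrying rib 44 mm long (x), 12 mm thick (y), from z=50 to 74 mm; terminal caps 8 mm high at x=+-30 mm. Origin under the middle, z up. Same after half a turn. Present or absent; starts in the bay at y=34 mm. Just one spent module is present.
- spent3: red spent battery module, 0.35 kg: body 76 (its x) x 50 (y) x 50 mm, on its top a black carrying rib 44 mm long (x), 12 mm thick (y), from z=50 to 74 mm; terminal caps 8 mm high at x=+-30 mm. Origin under the middle, z up. Same after half a turn. Present or absent; starts in the bay at y=102 mm. Just one spent module is present.
- bin: grey return bin, fixed, 150 mm (x) x 110 mm (y), 60 mm high, open at the top, walls 4 mm, floor 4 mm thick. Origin under its middle.
- stand: monitor stand, fixed: upright grey panel 8 mm thick (x from -4 to +4 mm), 100 mm wide along y, top edge at z=139 mm, on a flat foot 90 x 110 x 8 mm. A headed stud stands out from its +x face. Origin under the middle of the panel.
- stud (a point): middle of the stud's neck, at x=9, y=0, z=125 mm of the stand (axes as the stand's). The stud points along +x: neck 6 mm diameter from the panel face (x=4) to x=14 mm, then a brass head 16 mm diameter, 5 mm thick, ending at x=19 mm.
- rack: holder in which the monitor plate stands upright at the start, fixed: floor 8 mm high, pocket 22 x 96 mm with walls up to z=30 mm. Origin 7 mm behind (-x of) the middle of the pocket, under the plate's origin.
- monitor: battery monitor on an upright steel plate, 0.25 kg. Origin under the plate's mid-plane, x front, z up. Plate 4 mm thick (x), 90 wide (y), to z=120 mm; in front of its lowest 50 mm a white case out to x=16. Keyhole: wide hole 22 mm across centred at z=72, slot 10 mm wide from it up to z=103. On top a yellow grip tab 12 mm thick (x), 36 wide, z=120 to 168 mm.
- keyhole (a point): centre of the wide hole of the keyhole (plate's mid-plane, z=72 mm of the monitor)
- lockpoint (a point): where the stud's neck lies in the slot when the monitor hangs (plate's mid-plane, z=100 mm of the monitor). Hung: at stud, within the play of 3 mm along x and 2 mm along y, the monitor's x along the stand's x.
- tape: bystander: roll of yellow tape, 64 mm across, 22 mm high, origin under its middle
- driver: bystander: screwdriver lying on the bench
- wrench: bystander: wrench lying on the bench
- spray: bystander: can, 52 mm across, 80 mm high, origin under its middle
- screwtray: bystander: orange tray 100 x 80 x 30 mm, origin under its middle
- meter: bystander: yellow hand meter 120 x 70 x 30 mm, origin under its middle
There are look-alikes about, which are no part of the job. What is shaped like the fresh1 but yellow is not meant. Leave any yellow look-alike of the fresh2 alone.

How it is judged:
By the outcome, as a careful person would: the job done as asked, in the order asked, and still so for the second after the job is handed in, with the robot touching nothing.
Of spent0, spent1, spent2, spent3 only 1 to 1 are there at a start; the rules pass over those that are not, and their reading is None.
Of fresh0, fresh1, fresh2, fresh3 only 2 to 4 are there at a start; the rules pass over those that are not, and their reading is None.
At some moment in a run one of fresh0, fresh1, fresh2, fresh3 may be knocked a few centimetres aside while the robot is not near it.
It also fails if it takes over 208 s, if anything falls off the work surface, if the arm or the gripper's body presses on something with over 40 N, if the wrist force passes 120 N, or if a joint passes its speed limit or range.

## Working session

There is one attempt and no reset: what is moved stays moved. The work goes in short steps, Python scripts to look and compute and a shell command to move; the robot and the scene stay as the last step left them, time stands still between calls to the robot, and variables do not carry over. Pictures are saved under pics/ and viewed, about 12 in all and at most 16, crops included, and the job is handed in when it is done.

```bash
mkdir -p pics; ls
cat > h.py <<'E'
import numpy as np, cv2, json
from bench import arm, optics
def cal(n):
    c=optics.calibration(n); K=np.array(c["intrinsics"]); R=cv2.Rodrigues(np.array(c["rvec"],float))[0]; return K,R,np.array(c["tvec"],float).ravel()
def cloud(d,c,fish=False):
    K,R,t=c; v,u=np.mgrid[0:480,0:640]
    x=(u-K[0,2])/K[0,0]; y=(v-K[1,2])/K[1,1]
    if fish:
        r=np.hypot(x,y)+1e-9; s=np.tan(np.minimum(r,1.5))/r; x=x*s; y=y*s
    P=np.stack([x*d,y*d,d],-1)
    W=(P-t)@R; W[d<=0]=np.nan
    return W
def snap(n,save=None):
    c=cal(n); im,d=optics.get_image(n)
    if save: cv2.imwrite("pics/"+save,im)
    return im,d,cloud(d,c,n=="wrist")
E
python3 - <<'E'
from h import *
for n in("scene","top"):
    im,d,W=snap(n,n+"0.png"); np.savez("/tmp/%s0.npz"%n,im=im,W=W); K,R,t=cal(n); print(n,-R.T@t,K[0,0],R[2])
s=arm.get_state();print(s["t"],s["tool_pos"],s["ee_rot"],s["opening"],s["wrist_force"])
E
```

```text
pics
scene [ 1.04763425 -0.79679776  1.22813705] 595.4928233165625 [-0.31662027  0.56647281 -0.76082861]
top [0.39258179 0.04323054 1.3447187 ] 555.4989651069319 [ 0.15370613 -0.00151762 -0.98811544]
0.1 [ 0.25446742 -0.51508476  0.20469741] [-0.16021917 -0.68851724 -0.1613424   0.68865264] 0.09422064010465254 [ 0.38533601 -0.92389185 -0.32601505]
```

View pics/top0.png

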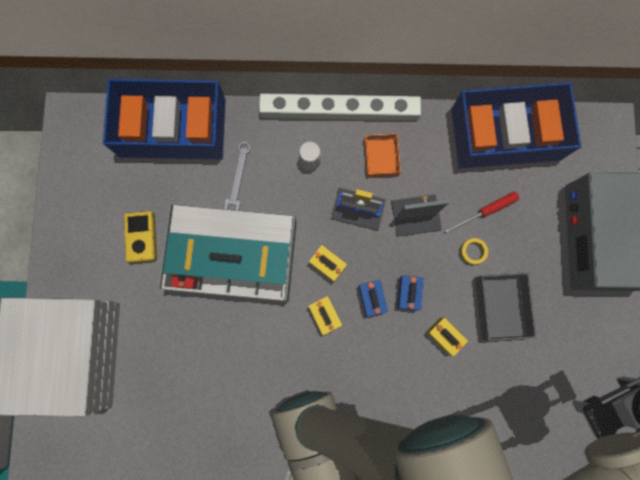

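View pics/scene0.png

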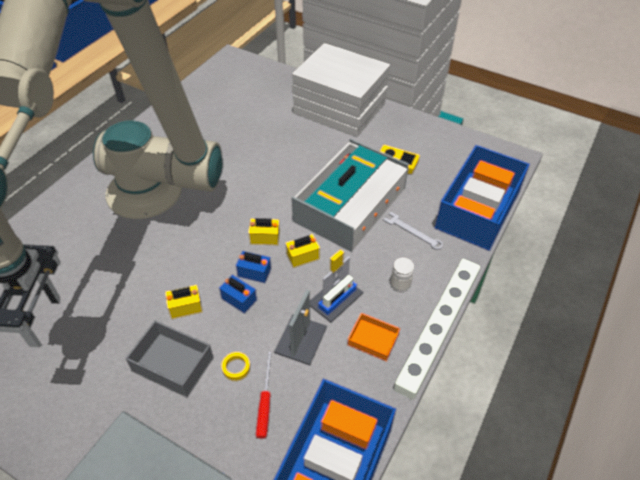

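The top view shows the blue modules at (373,298) and (411,293). The yellow look-alikes are at (328,263), (324,315) and (448,337). The pack is at (228,255), with red showing at (183,282), so the spent module is in the leftmost bay. The bin is at (505,308), the stand at (418,213) and the monitor in its rack at (360,203). In the scene view the blue pair is at (253,265) and (238,293). Next I measure them.

Run:
```python
from h import *
z=np.load("/tmp/top0.npz"); im,W=z["im"],z["W"]
hsv=cv2.cvtColor(im,cv2.COLOR_BGR2HSV); H,S,V=cv2.split(hsv)
def rect(m,name):
    p=W[m&np.isfinite(W[...,2])]
    if len(p)<10: print(name,len(p));return
    (c,sz,a)=cv2.minAreaRect((p[:,:2]*1000).astype(np.float32)); print(name,len(p),np.round(c,1),np.round(sz,1),round(a,1),"med",np.round(np.median(p,0)*1000,1),"z",np.round(np.percentile(p[:,2],[5,50,95])*1000,1))
X,Y,Z=W[...,0],W[...,1],W[...,2]
def box(u0,u1,v0,v1):
    m=np.zeros((480,640),bool); m[v0:v1,u0:u1]=1; return m
top=(Z>.042)&(Z<.056)
blue=(H>100)&(H<130)&(S>100)
for n,b in dict(f_a=box(355,392,275,322),f_b=box(395,428,270,318)).items():
    rect(b&blue&top,n+" body"); rect(b&(Z>.065)&(Z<.08),n+" rib")
pk=box(155,300,200,305)
rect(pk&(H>80)&(H<100)&(S>100)&(Z>.08)&(Z<.1),"cover")
rect(pk&(Z>.105)&(Z<.125),"handle")
rect(pk&(H<15)&(S>120),"red")
rect(pk&(Z>.078),"pack all")
rect(pk&(S<60)&(V>150)&(Z>.07),"white")
b=box(470,540,268,348); rect(b&(Z>.05),"bin rim"); rect(b&(Z>-.002)&(Z<.012)&(V<90),"bin floor")
b=box(385,450,190,240); rect(b&(Z>.13),"stand top"); rect(b&(Z>.02),"stand"); rect(b&(Z>.003)&(Z<.014),"foot")
b=box(330,388,180,232); rect(b&(Z>.16),"tab top"); rect(b&(Z>.125)&(H<35)&(S>120),"tab");rect(b&(Z>.022)&(Z<.036),"rack rim");rect(b&(Z>.112)&(Z<.123),"plate top");rect(b&(Z>.044)&(Z<.06),"case")
for n in("pack","cover","fresh0","spent0","bin","stand","rack","monitor"):
    r=optics.boxes_of(n,"top"); print(n,[(np.round(q["point"]),round(q["conf"],2)) for q in r])
z=np.load("/tmp/scene0.npz");
cv2.imwrite("pics/c1.png",cv2.resize(z["im"][230:380,220:400],None,fx=4,fy=4,interpolation=cv2.INTER_CUBIC))
```

```text
f_a body 457 [441.8 -85.3] [74.5 48.6] 13.8 med [441.  -80.1  49.3] z [44.7 49.3 53.4]
f_a rib 108 [442.4 -85.8] [43.8 12.2] 14.1 med [442.7 -86.3  72.9] z [68.  72.9 77.9]
f_b body 460 [ 456.  -173.1] [49.1 74.9] 85.1 med [ 456.2 -165.2   49.3] z [44.7 49.3 53.6]
f_b rib 114 [ 456.6 -173.8] [12.6 43.7] 85.5 med [ 455.9 -173.3   73.1] z [67.6 73.1 76.9]
cover 3931 [523.4 255.2] [276.7  90.7] 85.7 med [521.9 253.5  92.2] z [88.  92.2 96.2]
handle 207 [524.7 251.1] [69.4 14.1] 86.1 med [524.6 251.5 116.2] z [110.6 116.2 120.1]
red 231 [471.2 361.7] [59.6 24.9] 85.1 med [469.2 352.6  55. ] z [40.4 55.  63.2]
pack all 9196 [540.1 251.5] [292.  194.5] 85.7 med [550.3 250.7  90. ] z [80.6 90.  97.2]
white 3571 [539.7 251.3] [277.2 193.8] 85.8 med [600.6 245.5  83.5] z [79.2 83.5 88.1]
bin rim 558 [ 429.2 -395.8] [150.2 112.9] 4.7 med [ 425.2 -402.    58.4] z [51.4 58.4 63.6]
bin floor 747 [ 424.3 -390.8] [155.2 118.9] 4.0 med [ 433.  -407.2    3.1] z [-1.1  3.1  9.7]
stand top 210 [ 655.2 -192.6] [24.  99.6] 8.1 med [ 648.6 -193.6  137.7] z [130.9 137.7 141.9]
stand 583 [ 643.5 -210.5] [12
[... 407 characters left out ...]
29.1 34.1]
plate top 30 [660.4 -52.2] [88.   3.5] 76.7 med [656.4 -65.7 117. ] z [113.1 117.  122.8]
case 64 [664.2 -53.1] [87.  12.9] 76.5 med [660.6 -54.4  53.3] z [46.  53.3 59.6]
pack [(array([230., 251.]), 0.77)]
cover [(array([226., 257.]), 0.76), (array([230., 257.]), 0.25)]
fresh0 [(array([408., 294.]), 0.89), (array([373., 297.]), 0.8), (array([325., 262.]), 0.76), (array([448., 336.]), 0.69)]
spent0 [(array([187., 281.]), 0.93)]
bin [(array([506., 308.]), 0.93), (array([382., 156.]), 0.74), (array([232., 252.]), 0.36)]
stand [(array([416., 214.]), 0.93), (array([484., 249.]), 0.66)]
rack [(array([352., 213.]), 0.84), (array([230., 255.]), 0.6)]
monitor [(array([360., 201.]), 0.81)]
```

View pics/c1.png

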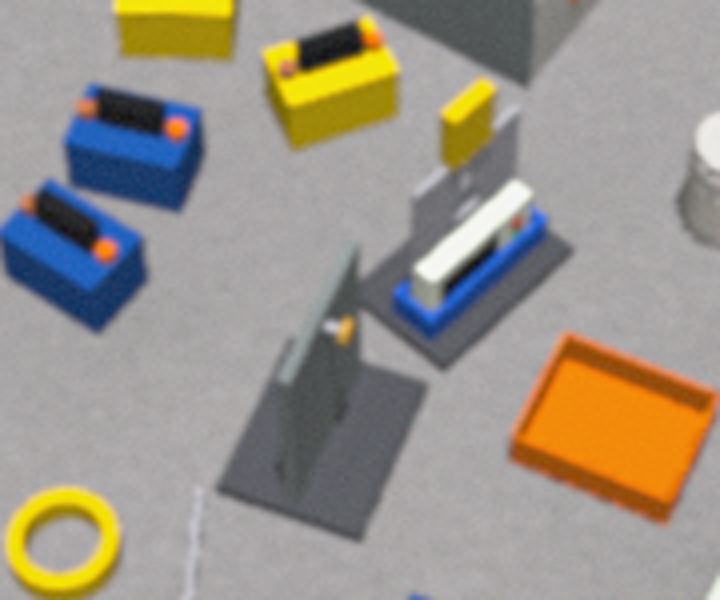

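The crop confirms exactly two blue modules, and the yellow ones match the look-alike description. The monitor's case and the stud both face away from the robot (+x). I'll write a planner next.

```bash
cat >> h.py <<'E'
from scipy.spatial.transform import Rotation as Ro
def pose():
    s=arm.get_state(); q=s["ee_rot"]; return s,np.array(s["tool_pos"])*1000,Ro.from_quat([q[1],q[2],q[3],q[0]]).as_matrix()
def plan(target=None,jaw=None):
    s,p,M=pose(); a=np.degrees(np.arctan2(M[1,1],M[0,1]))
    print("t %.2f tcp %s jaw %.2f xaxis %s open %.1f F %s j6 %.2f"%(s["t"],np.round(p,1),a,np.round(M[:,0],3),s["opening"]*1000,np.round(s["wrist_force"],1),s["joint_pos"][5]))
    sp=0
    if jaw is not None:
        sp=-(jaw-a); sp=(sp+90)%180-90; print("spin %.2f"%sp)
    if target is not None:
        Mf=M@Ro.from_rotvec([np.radians(sp),0,0]).as_matrix(); print("shift after spin",np.round(Mf.T@(np.array(target)-p),1))
PY=-4.3; PO=np.array([490.3,255.2])
def pack(x,y,z=0):
    a=np.radians(PY); return [PO[0]+x*np.cos(a)-y*np.sin(a),PO[1]+x*np.sin(a)+y*np.cos(a),z]
E
python3 - <<'E'
from h import *
plan([524.7,251.1,200],PY)
plan([524.7,251.1,200],PY+180)
K,R,t=cal("wrist"); print(K, -R.T@t*1000,R)
E
```

```text
t 0.50 tcp [ 254.6 -515.6  205.4] jaw -63.71 xaxis [-0. -0. -1.] open 93.7 F [ 0.   0.7 -0.3] j6 -0.12
spin -59.41
shift after spin [   5.4  211.8 -784.7]
t 0.50 tcp [ 254.6 -515.6  205.4] jaw -63.71 xaxis [-0. -0. -1.] open 93.7 F [ 0.   0.7 -0.3] j6 -0.12
spin -59.41
shift after spin [   5.4  211.8 -784.7]
[[371.64829954   0.         319.15508399]
 [  0.         371.64829954 236.87701691]
 [  0.           0.           1.        ]] [ 324.48890009 -480.83136373  385.27963787] [[ 4.42545827e-01 -8.96745770e-01  4.63696608e-04]
 [-8.64187547e-01 -4.26340096e-01  2.67233992e-01]
 [-2.39443260e-01 -1.18664009e-01 -9.63631557e-01]]
```

```bash
python3 -m jog '{"xyz":[[0,0,0],[0,0,0],[0,0,0],[0,0,0],[0,0,0],[0,0,0]],"spin":[-9.9,-9.9,-9.9,-9.9,-9.9,-9.9]}'
python3 -m jog '{"xyz":[[0,15,-55],[0,15,-55],[0,15,-55],[0,15,-55],[0,15,-55],[0,15,-55],[0,15,-55],[0,15,-55],[0,15,-55],[0,15,-55],[0,15,-55],[0,15,-55]],"spin":[0,0,0,0,0,0,0,0,0,0,0,0]}'
python3 - <<'E'
from h import *
plan([524.7,251.1,180],PY)
E
```

```text
t: 1.25
tool_pos: [0.2547, -0.5155, 0.2056]
ee_rot: [-0.49, -0.51, -0.489, 0.51]
wrist_force: [-0.8, 0.3, 0.6]
opening: 0.0941
t: 2.75
tool_pos: [0.4702, 0.1508, 0.2069]
ee_rot: [0.492, 0.514, 0.483, -0.51]
wrist_force: [0.5, -0.4, 1.1]
opening: 0.094
t 2.75 tcp [470.2 150.8 206.9] jaw -2.80 xaxis [ 0.013 -0.006 -1.   ] open 94.0 F [ 0.5 -0.4  1.1] j6 0.23
spin 1.50
shift after spin [  27.    46.5 -104.2]
```

```bash
python3 -m jog '{"xyz":[[0,15,-35],[0,15,-35],[10,16,-34],[0,0,0],[0,0,0]],"spin":[1.5,0,0,0,0]}' -0.1
python3 - <<'E'
from h import *
plan([524.7,251.1,130],PY)
im,d,W=snap("wrist","w1.png"); np.savez("/tmp/w1.npz",im=im,W=W)
im,d,W=snap("top"); Z=W[...,2]
X,Y=W[...,0],W[...,1]
# wrist-based handle and pack
z=np.load("/tmp/w1.npz"); W=z["W"]; Z=W[...,2]; hsv=cv2.cvtColor(z["im"],cv2.COLOR_BGR2HSV)
def rect(m,n):
    p=W[m&np.isfinite(Z)]; 
    if len(p)>10: print(n,len(p),cv2.minAreaRect((p[:,:2]*1000).astype(np.float32)),np.round(np.median(p,0)*1000,1))
near=(abs(W[...,0]-.525)<.06)&(abs(W[...,1]-.25)<.08)
rect(near&(Z>.11)&(Z<.123)&(hsv[...,2]<70),"handle")
rect((hsv[...,0]>80)&(hsv[...,0]<100)&(hsv[...,1]>100)&(Z>.085)&(Z<.1),"cover")
rect((Z>.06)&(Z<.1)&(W[...,0]>.42)&(W[...,0]<.67)&(W[...,1]>.08)&(W[...,1]<.42),"pack")
E
```

```text
t: 3.38
tool_pos: [0.5245, 0.2591, 0.1967]
ee_rot: [0.487, 0.519, 0.478, -0.515]
wrist_force: [-1.4, -0.6, -0.1]
opening: 0.0473
t 3.38 tcp [524.5 259.1 196.7] jaw -3.95 xaxis [ 0.014 -0.006 -1.   ] open 47.3 F [-1.4 -0.6 -0.1] j6 0.42
spin 0.35
shift after spin [66.8 -0.1  7.6]
handle 1594 ((523.6751098632812, 255.61782836914062), (69.70479583740234, 12.934544563293457), 85.75434875488281) [523.6 258.2 117.5]
cover 29235 ((523.9400024414062, 264.32305908203125), (261.0030212402344, 94.02978515625), 85.62451171875) [526.3 288.3  93.6]
pack 56344 ((538.8196411132812, 258.9437255859375), (280.3859558105469, 195.48272705078125), 85.7418441772461) [545.2 298.5  93. ]
```

View pics/w1.png

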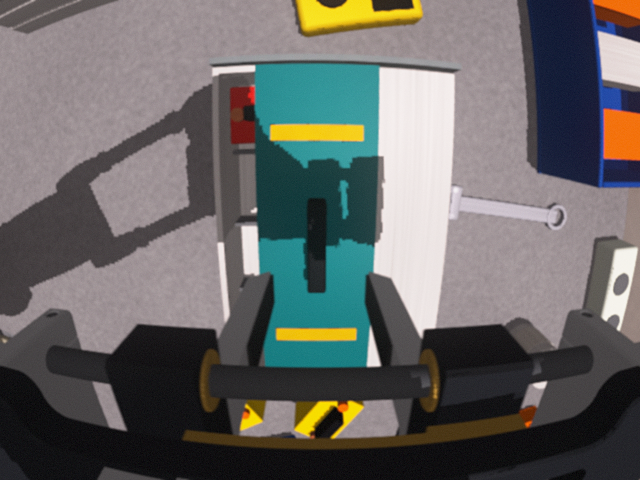

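The wrist view shows the handle at (316,245) between the open fingers, about 3 mm from the top camera's estimate. I'll descend, grip it and slide.

```bash
python3 -m jog '{"xyz":[[30,0,4],[30,0,1],[25,0,0],[13,0,0],[0,0,0]],"spin":[0.3,0,0,0,0]}'
python3 -m jog '{"xyz":[[0,0,0],[0,0,0],[0,0,0],[0,0,0]],"spin":[0,0,0,0]}' -1
python3 -m jog '{"xyz":[[0,10,0],[0,10,0],[0,10,0],[0,10,0],[0,8,0],[0,6,0]],"spin":[0,0,0,0,0,0]}'
python3 - <<'E'
from h import *
plan([586,247,98],PY)
E
```

```text
t: 4.1
tool_pos: [0.526, 0.2486, 0.1007]
ee_rot: [0.485, 0.524, 0.473, -0.515]
wrist_force: [-0.5, 0.2, 0.3]
opening: 0.0423
t: 4.6
tool_pos: [0.5263, 0.2489, 0.103]
ee_rot: [0.485, 0.525, 0.473, -0.515]
wrist_force: [0.3, 0.9, -3.4]
opening: 0.0139
t: 5.35
tool_pos: [0.5817, 0.2447, 0.1031]
ee_rot: [0.484, 0.524, 0.475, -0.516]
wrist_force: [-2.6, 1.0, -0.8]
opening: 0.0139
t 5.35 tcp [581.7 244.7 103.1] jaw -4.64 xaxis [ 0.017 -0.003 -1.   ] open 13.9 F [-2.6  1.  -0.8] j6 0.38
spin -0.34
shift after spin [ 5.1  4.  -2.7]
```

```bash
for i in 1 2; do python3 -m jog '{"xyz":[[0,3,0],[0,3,0]],"spin":[0,0]}' | grep -E "tool_pos|force"; done; python3 -m jog '{"xyz":[[0,4,0],[0,4,0],[0,4,0]],"spin":[0,0,0]}'
```

```text
tool_pos: [0.5836, 0.2445, 0.103]
wrist_force: [-9.4, 1.3, 2.4]
tool_pos: [0.5835, 0.2445, 0.1029]
wrist_force: [-7.6, 2.1, 1.3]
t: 6.22
tool_pos: [0.5834, 0.2446, 0.1028]
ee_rot: [-0.473, -0.512, -0.486, 0.527]
wrist_force: [-9.8, 2.2, 3.7]
opening: 0.0135
```

```bash
python3 -m jog '{"xyz":[[0,-2,0],[0,0,0],[0,0,0],[-30,0,0],[-50,-20,0],[-50,-25,0],[-30,-25,20],[0,-10,25],[0,0,0]],"spin":[0,0,0,0,0,0,0,0,0]}' 0
python3 - <<'E'
from h import *
plan()
im,d,W=snap("wrist","w2.png"); np.savez("/tmp/w2.npz",im=im,W=W)
im,d,W=snap("top","top1.png"); np.savez("/tmp/top1.npz",im=im,W=W)
E
```

```text
t: 7.35
tool_pos: [0.5075, 0.2051, 0.2726]
ee_rot: [-0.478, -0.517, -0.481, 0.523]
wrist_force: [-0.2, 0.3, 0.2]
opening: 0.0469
t 7.35 tcp [507.5 205.1 272.6] jaw -4.67 xaxis [-0.008 -0.002 -1.   ] open 46.9 F [-0.2  0.3  0.2] j6 0.34
```

View pics/w2.png

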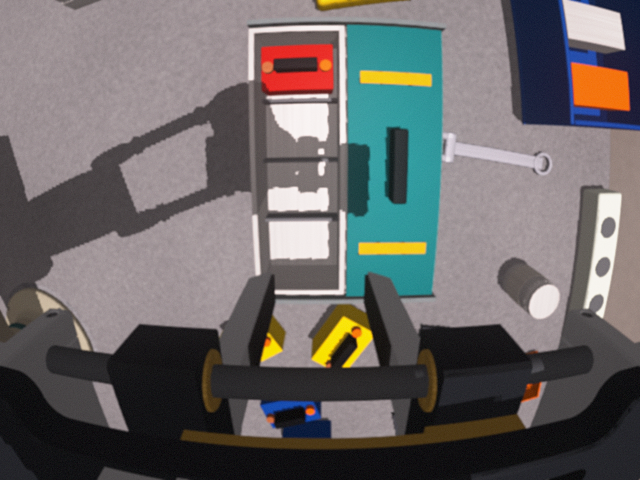

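The compartment is fully open. The red module is at (297,67) in the end bay, the other three bays are empty, and the handle is at (398,165).

Run:
```python
from h import *
for f in("w2","top1"):
    z=np.load("/tmp/%s.npz"%f); W=z["W"]; X,Y,Z=W[...,0],W[...,1],W[...,2]; H,S,V=cv2.split(cv2.cvtColor(z["im"],cv2.COLOR_BGR2HSV))
    def rect(m,n):
        p=W[m&np.isfinite(Z)]
        if len(p)>10:
            c,s,a=cv2.minAreaRect((p[:,:2]*1000).astype(np.float32)); print(f,n,len(p),np.round(c,1),np.round(s,1),round(a,2),"z",np.round(np.median(p[:,2])*1000,1))
    near=(X>.42)&(X<.7)&(Y>.09)&(Y<.42)
    red=((H<12)|(H>172))&(S>140)
    rect(near&red&(Z>.05)&(Z<.062)&(X<.56),"red body"); rect(near&(X<.54)&(Y>.32)&(Z>.072)&(Z<.084)&(V<80),"red rib")
    rect(near&(Z>.107)&(V<90),"handle")
    rect(near&(H>80)&(H<100)&(S>100)&(Z>.088)&(Z<.098),"cover")
    rect(near&(Z>.026)&(Z<.045)&(X>.42)&(X<.55)&(Y<.32)&(V<150),"dividers")
    rect(near&(Z<.015)&(Z>-.005)&(V>130)&(S<30)&(X>.45)&(X<.54)&(Y>.13),"floor white")
    rect(near&(X<.53)&(Z>.08)&(Z<.092)&(V>150)&(S<40),"rim")
    if f=="top1":
        blue=(H>100)&(H<130)&(S>100)&(X<.6)&(X>.2)&(abs(Y)<.4)
        n,l,st,c=cv2.connectedComponentsWithStats((blue&(Z>.03)).astype(np.uint8))
        for i in range(1,n):
            if st[i,4]>60: print(c[i],st[i]); rect((l==i)&(Z>.042)&(Z<.056),"blue")
```

```text
w2 red body 2413 [494.5 358.9] [51.2 75.6] 86.18 z 56.6
w2 red rib 489 [494.6 358.1] [11.4 41.8] 86.17 z 80.3
w2 handle 87932 [507.7 228.5] [174.7 105.6] 2.85 z 394.3
w2 cover 20596 [584.6 250.1] [281.  95.] 85.76 z 93.6
w2 dividers 1511 [485.3 222.8] [201.2  85.1] 85.47 z 36.1
w2 floor white 5724 [490.6 234.1] [207.3  82. ] 88.15 z 6.6
w2 rim 1913 [487.4 258.3] [280.9  96.1] 86.53 z 86.5
top1 red body 506 [496.1 356. ] [51.4 75.7] 87.07 z 55.5
top1 red rib 99 [500.3 368.6] [39.  50.3] 85.79 z 78.6
top1 handle 3445 [499.8 200. ] [174.4 131.7] 17.16 z 568.2
top1 cover 1290 [578.4 162.1] [100.   91.2] 86.04 z 92.3
top1 dividers 139 [498.8 214. ] [211.2 117.7] 85.79 z 34.5
top1 floor white 794 [485.8 225.2] [193.1  65. ] 86.74 z 5.5
top1 rim 238 [488.6 243. ] [255.5  93.5] 85.97 z 85.8
[404.33333333 291.71      ] [399 276  12  33 300]
top1 blue 271 [ 457.4 -158.4] [19.4 74.6] 84.22 z 49.5
[418.14814815 293.62037037] [413 277  10  33 216]
top1 blue 196 [ 454.3 -189.5] [16.7 74.6] 82.65 z 49.6
[380.02643172 296.39207048] [373 280  14  34 227]
top1 blue 206 [ 445.5 -100.3] [74.9 17.1] 13.94 z 49.8
[366.78571429 299.40601504] [360 283  15  33 266]
top1 blue 250 [438.4 -70.8] [74.9 19.6] 12.95 z 49.5
```

```bash
sed -i 's/^PY=.*/PY=-4.2; PO=np.array([488.3,257.6])/' h.py
python3 - <<'E'
from h import *
plan([494.5,358.5,170],86.2)
E
```

```text
t 7.45 tcp [508.3 206.3 271.9] jaw -4.62 xaxis [-0.009 -0.001 -1.   ] open 47.0 F [0.5 0.7 0.2] j6 0.34
spin 89.18
shift after spin [ 101.8 -151.1   22.9]
```

```bash
python3 -m jog '{"xyz":[[0,0,0],[0,0,0],[0,0,0],[0,0,0],[0,0,0],[0,0,0],[0,0,0],[0,0,0],[0,0,0]],"spin":[10,10,10,10,10,10,10,10,9.2]}' -0.36
python3 -m jog '{"xyz":[[30,-40,6],[30,-40,6],[30,-40,6],[0,-31,5],[0,0,0]],"spin":[0,0,0,0,0]}'
python3 - <<'E'
from h import *
plan([494.5,358.5,61],86.2)
im,d,W=snap("wrist"); np.savez("/tmp/w3.npz",im=im,W=W)
X,Y,Z=W[...,0],W[...,1],W[...,2]; H,S,V=cv2.split(cv2.cvtColor(im,cv2.COLOR_BGR2HSV))
m=((H<12)|(H>172))&(S>140)&(Z>.05)&(Z<.062)&(X<.56)
print(cv2.minAreaRect((W[m][:,:2]*1000).astype(np.float32)))
E
```

```text
t: 8.57
tool_pos: [0.5149, 0.2134, 0.2631]
ee_rot: [0.041, -0.7, 0.041, 0.712]
wrist_force: [0.5, 0.0, 0.4]
opening: 0.0299
t: 9.2
tool_pos: [0.5119, 0.3742, 0.1649]
ee_rot: [0.041, -0.699, 0.042, 0.712]
wrist_force: [-1.1, 0.0, -0.3]
opening: 0.03
t 9.20 tcp [511.9 374.2 164.9] jaw -96.71 xaxis [-0.019 -0.001 -1.   ] open 30.0 F [-1.1  0.  -0.3] j6 2.20
spin -2.91
shift after spin [104.2  16.6  14.4]
((493.2169189453125, 187.20709228515625), (395.3706359863281, 161.78433227539062), 76.12279510498047)
```

```bash
python3 -m jog '{"xyz":[[20,8,7],[20,8,7],[15,0,0],[0,0,0]],"spin":[-2.9,0,0,0]}'
python3 - <<'E'
from h import *
plan([494.5,358.5,61],86.2)
im,d,W=snap("wrist","w3.png"); 
X,Y,Z=W[...,0],W[...,1],W[...,2]; H,S,V=cv2.split(cv2.cvtColor(im,cv2.COLOR_BGR2HSV))
n=(abs(X-.495)<.06)&(abs(Y-.358)<.05)
m=n&((H<12)|(H>172))&(S>140)&(Z>.05)&(Z<.062)
print(m.sum(),cv2.minAreaRect((W[m][:,:2]*1000).astype(np.float32)))
m=n&(V<80)&(Z>.072)&(Z<.085)
print(m.sum(),cv2.minAreaRect((W[m][:,:2]*1000).astype(np.float32)))
E
```

```text
t: 9.75
tool_pos: [0.4971, 0.3552, 0.1082]
ee_rot: [0.023, -0.7, 0.026, 0.713]
wrist_force: [0.4, 1.0, 0.6]
opening: 0.03
t 9.75 tcp [497.1 355.2 108.2] jaw -93.90 xaxis [-0.018 -0.004 -1.   ] open 30.0 F [0.4 1.  0.6] j6 2.14
spin -0.10
shift after spin [47.2 -3.3  1.9]
5288 ((494.09686279296875, 359.04998779296875), (49.1690673828125, 74.86591339111328), 86.0963134765625)
1494 ((484.7073059082031, 352.815185546875), (91.56477355957031, 63.59995651245117), 85.13298034667969)
```

View pics/w3.png

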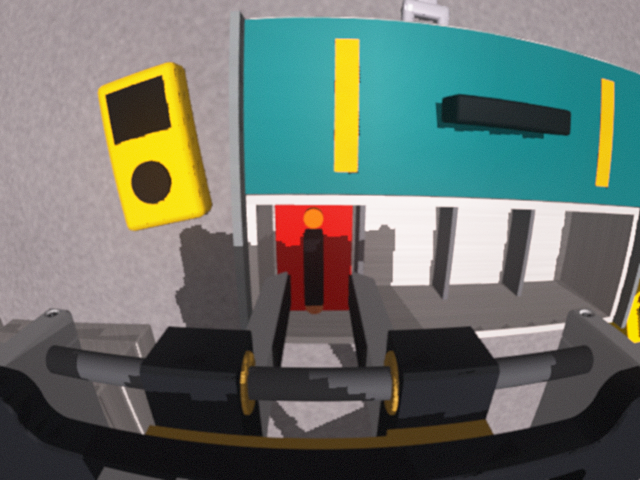

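The fingers straddle the red module's rib at (314,265). I'll descend and grip.

```bash
python3 -m jog '{"xyz":[[15,-3.5,2],[20,0,0.5],[12,0,0.5],[0,0,0]],"spin":[0,0,0,0]}'
python3 -m jog '{"xyz":[[0,0,0],[0,0,0],[0,0,0],[0,0,0]],"spin":[0,0,0,0]}' -1
python3 -m jog '{"xyz":[[-20,0,0],[-30,0,0],[-40,0,0],[-40,0,0],[-20,0,0],[0,0,0]],"spin":[0,0,0,0,0,0]}'
python3 - <<'E'
from h import *
plan([428,-393,200],94.7)
E
```

```text
t: 10.3
tool_pos: [0.4962, 0.3609, 0.0613]
ee_rot: [0.024, -0.702, 0.024, 0.711]
wrist_force: [0.1, -0.7, 0.4]
opening: 0.0298
t: 10.8
tool_pos: [0.4964, 0.3608, 0.0617]
ee_rot: [0.024, -0.702, 0.024, 0.711]
wrist_force: [0.1, -0.7, -3.3]
opening: 0.0115
t: 11.55
tool_pos: [0.497, 0.3604, 0.2124]
ee_rot: [0.023, -0.701, 0.025, 0.713]
wrist_force: [-0.3, 0.0, -4.8]
opening: 0.0114
t 11.55 tcp [497.  360.4 212.4] jaw -93.92 xaxis [-0.017 -0.003 -1.   ] open 11.4 F [-0.3  0.  -4.8] j6 2.15
spin -8.62
shift after spin [ 15.9 745.2 130.3]
```

```bash
python3 -m jog '{"xyz":[[0,0,0],[0,55,10],[0,55,10],[0,55,10],[0,55,10],[0,55,10],[0,55,10],[0,55,10],[0,55,10],[0,55,10],[0,55,10],[0,55,10]],"spin":[-8.6,0,0,0,0,0,0,0,0,0,0,0]}'
python3 -m jog '{"xyz":[[0,50,5],[0,40,5],[0,20,0],[0,0,0]],"spin":[0,0,0,0]}'
python3 - <<'E'
from h import *
plan([428,-393,200],94.7)
im,d,W=snap("wrist","w4.png"); X,Y,Z=W[...,0],W[...,1],W[...,2]
m=(abs(X-.43)<.1)&(abs(Y+.39)<.09)&(Z>.05)&(Z<.066)
print(m.sum(),cv2.minAreaRect((W[m][:,:2]*1000).astype(np.float32)))
E
```

```text
t: 13.05
tool_pos: [0.431, -0.2646, 0.1972]
ee_rot: [-0.033, -0.692, -0.035, 0.72]
wrist_force: [0.6, 0.6, -2.5]
opening: 0.0116
t: 13.55
tool_pos: [0.4282, -0.3794, 0.1901]
ee_rot: [-0.027, -0.69, -0.036, 0.722]
wrist_force: [-0.7, 1.1, -4.0]
opening: 0.0121
t 13.55 tcp [ 428.2 -379.4  190.1] jaw -84.91 xaxis [-0.045  0.009 -0.999] open 12.1 F [-0.7  1.1 -4. ] j6 0.66
spin 0.39
shift after spin [-10.   13.5   1.7]
2364 ((427.23724365234375, -393.1241760253906), (149.7081756591797, 110.44184875488281), 4.787228107452393)
```

```bash
python3 -m jog '{"xyz":[[25,7,0],[25,7,0],[25,0,-1],[20,0,-1],[14,0,0],[8,0,0],[4,0,0],[0,0,0]],"spin":[0,0,0,0,0,0,0,0]}'
python3 - <<'E'
from h import *
plan([427,-393,61],94.7)
E
```

```text
t: 14.6
tool_pos: [0.4283, -0.3773, 0.0674]
ee_rot: [-0.029, -0.691, -0.042, 0.721]
wrist_force: [-0.2, -0.4, -3.9]
opening: 0.0117
t 14.60 tcp [ 428.3 -377.3   67.4] jaw -84.27 xaxis [-0.044  0.016 -0.999] open 11.7 F [-0.2 -0.4 -3.9] j6 0.65
spin 1.03
shift after spin [ 6.2 15.7  2.3]
```

```bash
python3 -m jog '{"xyz":[[0,8,0],[0,8,1],[4,0,0],[2,0,0],[0,0,0]],"spin":[0,0,0,0,0]}'
python3 -m jog '{"xyz":[[0,0,0],[0,0,0],[0,0,0]],"spin":[0,0,0]}' -0.3
python3 -m jog '{"xyz":[[-20,0,0],[-40,0,0],[-40,0,0],[-40,0,0],[-20,0,0],[0,0,0]],"spin":[0,0,0,0,0,0]}'
python3 - <<'E'
from h import *
plan([456,-165,230],86.2)
im,d,W=snap("wrist","w4.png"); X,Y,Z=W[...,0],W[...,1],W[...,2];H,S,V=cv2.split(cv2.cvtColor(im,cv2.COLOR_BGR2HSV))
m=(abs(X-.43)<.08)&(abs(Y+.39)<.06)&((H<12)|(H>172))&(S>140)&(Z>.045)&(Z<.062)
print(m.sum(),cv2.minAreaRect((W[m][:,:2]*1000).astype(np.float32)),np.median(W[m][:,2]))
im,d,W=snap("top","top2.png")
E
```

```text
t: 15.22
tool_pos: [0.4293, -0.3962, 0.0622]
ee_rot: [-0.03, -0.692, -0.04, 0.721]
wrist_force: [-0.0, 0.2, -3.1]
opening: 0.0118
t: 15.6
tool_pos: [0.4302, -0.3969, 0.0639]
ee_rot: [-0.031, -0.692, -0.04, 0.72]
wrist_force: [-0.7, -0.5, 0.1]
opening: 0.0327
t: 16.35
tool_pos: [0.4372, -0.3989, 0.2304]
ee_rot: [-0.032, -0.693, -0.039, 0.719]
wrist_force: [0.1, -0.6, -0.6]
opening: 0.0332
t 16.35 tcp [ 437.2 -398.9  230.4] jaw -84.27 xaxis [-0.037  0.008 -0.999] open 33.2 F [ 0.1 -0.6 -0.6] j6 0.63
spin 9.53
shift after spin [   1.6 -234.6   -3.3]
2939 ((426.34637451171875, -395.64129638671875), (75.54530334472656, 50.75688171386719), 5.696774005889893) 0.05454830846709564
```

View pics/w4.png

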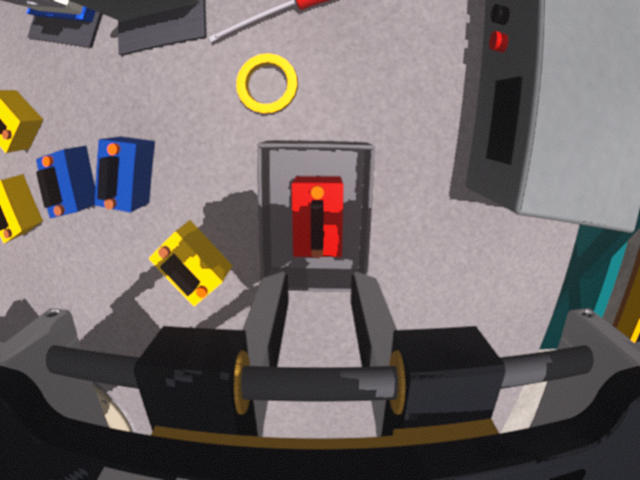

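The red module stands upright in the bin at (317,217), top at z≈54. Next is the right-hand blue module.

```bash
python3 -m jog '{"xyz":[[0,0,0],[0,-45,0],[0,-50,0],[0,-50,0],[0,-50,0],[0,-33,0],[0,0,0]],"spin":[10,0,0,0,0,0,0]}' -0.2
python3 - <<'E'
from h import *
im,d,W=snap("wrist"); X,Y,Z=W[...,0],W[...,1],W[...,2];H,S,V=cv2.split(cv2.cvtColor(im,cv2.COLOR_BGR2HSV))
bl=(H>100)&(H<130)&(S>100)
for x,y in((.455,-.172),(.441,-.083)):
    n=(abs(X-x)<.05)&(abs(Y-y)<.042)
    for nm,m in(("body",n&bl&(Z>.043)&(Z<.056)),("rib",n&(V<80)&(Z>.066)&(Z<.08))):
        if m.sum()>20:
            p=W[m][:,:2]*1000; print(nm,m.sum(),[np.round(q,1) for q in cv2.minAreaRect(p.astype(np.float32))])
plan([455,-171,120],85.3)
E
```

```text
t: 17.32
tool_pos: [0.4497, -0.1614, 0.2188]
ee_rot: [0.037, -0.686, 0.021, 0.727]
wrist_force: [-1.0, -0.5, 0.9]
opening: 0.0377
body 3094 [array([ 455. , -171.4]), array([49.5, 76.8]), np.float64(84.7)]
rib 644 [array([ 455.2, -171.2]), array([12.6, 43.3]), np.float64(85.5)]
body 2523 [array([441.3, -83.7]), array([76.3, 50. ]), np.float64(14.1)]
rib 687 [array([440.8, -83.3]), array([44.9, 12.9]), np.float64(13.0)]
t 17.38 tcp [ 449.7 -162.6  218.7] jaw -94.84 xaxis [-0.057  0.024 -0.998] open 37.5 F [ 0.   0.1 -0.3] j6 1.17
spin -0.14
shift after spin [ 98.    9.9 -11.7]
```

```bash
cat > st.py <<'E'
from h import *
s,p,M=pose(); print("  tcp",np.round(p,1),"tilt",np.round(M[:2,0],4),"jaw %.1f"%np.degrees(np.arctan2(M[1,1],M[0,1])))
E
python3 st.py
echo hold; python3 -m jog '{"xyz":[[0,0,0],[0,0,0],[0,0,0],[0,0,0],[0,0,0],[0,0,0]],"spin":[0,0,0,0,0,0]}' >/dev/null; python3 st.py
echo up fast; python3 -m jog '{"xyz":[[-60,0,0]],"spin":[0]}' >/dev/null; python3 st.py
python3 -m jog '{"xyz":[[0,0,0]],"spin":[0]}' >/dev/null; python3 st.py
echo down slow; python3 -m jog '{"xyz":[[10,0,0],[10,0,0],[10,0,0],[10,0,0],[10,0,0],[10,0,0]],"spin":[0,0,0,0,0,0]}' >/dev/null; python3 st.py
echo radial in slow z; python3 -m jog '{"xyz":[[0,0,10],[0,0,10],[0,0,10],[0,0,10],[0,0,10],[0,0,10]],"spin":[0,0,0,0,0,0]}' >/dev/null; python3 st.py
echo radial back fast; python3 -m jog '{"xyz":[[0,0,-60],[0,0,0]],"spin":[0,0]}' >/dev/null; python3 st.py
```

```text
tcp [ 449.7 -162.6  218.7] tilt [-0.057  0.024] jaw -94.8
hold
  tcp [ 449.4 -166.4  217.3] tilt [-0.059   0.0236] jaw -95.1
up fast
  tcp [ 449.1 -165.9  273. ] tilt [-0.0707  0.0299] jaw -95.1
  tcp [ 451.7 -167.2  277.2] tilt [-0.0624  0.0255] jaw -95.1
down slow
  tcp [ 445.5 -164.2  209.9] tilt [-0.068   0.0285] jaw -95.1
radial in slow z
  tcp [ 381.7 -158.7  214.8] tilt [-0.0676  0.0277] jaw -95.1
radial back fast
  tcp [ 440.3 -164.1  211. ] tilt [-0.0677  0.0271] jaw -95.2
```

```bash
echo down fast; python3 -m jog '{"xyz":[[60,0,0]],"spin":[0]}' >/dev/null; python3 st.py
python3 -m jog '{"xyz":[[0,0,0]],"spin":[0]}' >/dev/null; python3 st.py
echo up slow; python3 -m jog '{"xyz":[[-10,0,0],[-10,0,0],[-10,0,0],[-10,0,0],[-10,0,0],[-10,0,0]],"spin":[0,0,0,0,0,0]}' >/dev/null; python3 st.py
echo hold; python3 -m jog '{"xyz":[[0,0,0],[0,0,0]],"spin":[0,0]}' >/dev/null; python3 st.py
echo down 3 fast; python3 -m jog '{"xyz":[[40,0,0],[0,0,0],[-20,0,0],[-20,0,0],[0,0,0]],"spin":[0,0,0,0,0]}' >/dev/null; python3 st.py
echo rad out; python3 -m jog '{"xyz":[[0,0,-60],[0,0,20],[0,0,20],[0,0,20],[0,0,0]],"spin":[0,0,0,0,0]}' >/dev/null; python3 st.py
echo rad in; python3 -m jog '{"xyz":[[0,0,60],[0,0,-20],[0,0,-20],[0,0,-20],[0,0,0]],"spin":[0,0,0,0,0]}' >/dev/null; python3 st.py
```

```text
down fast
  tcp [ 439.6 -164.5  153.8] tilt [-0.0586  0.0219] jaw -95.1
  tcp [ 434.6 -162.1  150.5] tilt [-0.069   0.0273] jaw -95.2
up slow
  tcp [ 442.5 -166.3  222.5] tilt [-0.056   0.0199] jaw -95.2
hold
  tcp [ 442.8 -166.5  223.2] tilt [-0.0551  0.0195] jaw -95.2
down 3 fast
  tcp [ 443.7 -166.9  225.1] tilt [-0.0546  0.0193] jaw -95.2
rad out
  tcp [ 441.6 -166.7  223.2] tilt [-0.0584  0.0207] jaw -95.2
rad in
  tcp [ 444.8 -167.6  224.5] tilt [-0.0525  0.0181] jaw -95.2
```

```bash
for i in 1 2; do
python3 -m jog '{"xyz":[[-10,0,0],[-10,0,0],[-10,0,0],[-10,0,0],[-10,0,0],[-10,0,0],[-10,0,0],[-10,0,0],[-10,0,0],[-10,0,0],[-10,0,0],[-10,0,0]],"spin":[0,0,0,0,0,0,0,0,0,0,0,0]}' >/dev/null; python3 st.py
python3 -m jog '{"xyz":[[60,0,0],[60,0,0],[0,0,0]],"spin":[0,0,0]}' >/dev/null; python3 st.py; done
```

```text
tcp [ 451.5 -169.8  352.8] tilt [-0.0535  0.0181] jaw -95.2
  tcp [ 446.8 -168.6  233.2] tilt [-0.0487  0.0155] jaw -95.2
  tcp [ 457.  -172.6  370.7] tilt [-0.034   0.0076] jaw -95.2
  tcp [ 454.6 -172.6  251. ] tilt [-0.0294  0.0051] jaw -95.2
```

```bash
for i in 1 2; do
python3 -m jog '{"xyz":[[60,0,0],[60,0,0],[0,0,0]],"spin":[0,0,0]}' >/dev/null; python3 st.py
python3 -m jog '{"xyz":[[-10,0,0],[-10,0,0],[-10,0,0],[-10,0,0],[-10,0,0],[-10,0,0],[-10,0,0],[-10,0,0],[-10,0,0],[-10,0,0],[0,0,0],[0,0,0]],"spin":[0,0,0,0,0,0,0,0,0,0,0,0]}' >/dev/null; python3 st.py; done
python3 - <<'E'
from h import *
plan([455,-171.3,100],85.3)
E
```

```text
tcp [ 459.8 -176.7  139.3] tilt [-0.0138 -0.0033] jaw -95.2
  tcp [ 467.2 -179.4  258.1] tilt [ 0.0043 -0.0132] jaw -95.2
  tcp [ 468.6 -181.5  136.1] tilt [ 0.0065 -0.0143] jaw -95.2
  tcp [ 471.6 -181.8  251.7] tilt [ 0.0197 -0.0215] jaw -95.2
t 30.75 tcp [ 471.6 -181.8  251.7] jaw -95.21 xaxis [ 0.02  -0.021 -1.   ] open 37.4 F [-0.1 -0.   0.7] j6 1.16
spin -0.51
shift after spin [151.  -12.1  20.7]
```

```bash
python3 -m jog '{"xyz":[[20,-6,8],[20,-6,8],[20,0,4],[20,0,0],[20,0,0],[20,0,0],[15,0,0],[0,0,0]],"spin":[0,0,0,0,0,0,0,0]}' >/dev/null
python3 - <<'E'
from h import *
plan([455,-171.3,56],85.3)
im,d,W=snap("wrist"); X,Y,Z=W[...,0],W[...,1],W[...,2];H,S,V=cv2.split(cv2.cvtColor(im,cv2.COLOR_BGR2HSV))
n=(abs(X-.455)<.05)&(abs(Y+.172)<.042); m=n&(H>100)&(H<130)&(S>100)&(Z>.043)&(Z<.056)
print(m.sum(),cv2.minAreaRect((W[m][:,:2]*1000).astype(np.float32)))
E
```

```text
t 31.75 tcp [ 452.6 -169.4  109. ] jaw -95.21 xaxis [ 0.014 -0.019 -1.   ] open 37.7 F [-1.  -0.1  0.1] j6 1.17
spin -0.51
shift after spin [53.   0.7 -1.7]
5968 ((454.88031005859375, -171.10003662109375), (50.10591125488281, 75.84056854248047), 84.28748321533203)
```

```bash
python3 -m jog '{"xyz":[[16,0,-1],[16,1,-1],[12,0,0],[6,0,0],[0,0,0]],"spin":[0,0,0,0,0]}' | grep pos
python3 -m jog '{"xyz":[[0,0,0],[0,0,0],[0,0,0],[0,0,0]],"spin":[0,0,0,0]}' -1 | grep -E "pos|open"; python3 st.py
python3 -m jog '{"xyz":[[-10,0,0],[-15,0,0],[-15,0,0],[-20,0,0],[-20,0,0],[-20,0,0],[-20,0,0],[-15,0,0],[0,0,0]],"spin":[0,0,0,0,0,0,0,0,0]}'
python3 - <<'E'
from h import *
plan(pack(0,-34,200),PY+90)
E
```

```text
tool_pos: [0.4587, -0.1733, 0.0614]
tool_pos: [0.459, -0.1731, 0.0622]
opening: 0.0115
  tcp [ 459.  -173.1   62.2] tilt [ 0.0227 -0.0223] jaw -95.2
t: 34.05
tool_pos: [0.4524, -0.1685, 0.2019]
ee_rot: [-0.025, 0.712, -0.039, -0.7]
wrist_force: [0.1, -0.8, -4.2]
opening: 0.0117
t 34.05 tcp [ 452.4 -168.5  201.9] jaw -95.21 xaxis [ 0.016 -0.02  -1.   ] open 11.7 F [ 0.1 -0.8 -4.2] j6 1.17
spin -1.01
shift after spin [  -5.3 -393.5   -4.7]
```

```bash
python3 -m jog '{"xyz":[[0,-20,0],[0,-40,0],[0,-45,0],[0,-45,0],[0,-45,0],[0,-45,0],[0,-45,0],[0,-45,0],[0,-40,0],[0,-20,0],[0,0,0]],"spin":[-1,0,0,0,0,0,0,0,0,0,0]}' >/dev/null
python3 - <<'E'
from h import *
plan(pack(4,-34,200),PY+90)
im,d,W=snap("wrist","w5.png"); np.savez("/tmp/w5.npz",im=im,W=W); X,Y,Z=W[...,0],W[...,1],W[...,2];H,S,V=cv2.split(cv2.cvtColor(im,cv2.COLOR_BGR2HSV))
bl=(H>100)&(H<130)&(S>100)
m=bl&(Z>.15)&(Z<.21)&(abs(X-.49)<.1)&(abs(Y-.22)<.1)
if m.sum()>20: print(m.sum(),cv2.minAreaRect((W[m][:,:2]*1000).astype(np.float32)),np.percentile(Z[m],[5,50,95]))
E
```

```text
t 35.42 tcp [476.4 231.5 184.6] jaw -94.30 xaxis [ 0.001 -0.022 -1.   ] open 11.9 F [ 0.1 -0.5 -3.9] j6 1.99
spin -0.10
shift after spin [-15.2   7.4 -14. ]
4691 ((471.4131774902344, 232.00819396972656), (49.5858154296875, 75.87614440917969), 85.66548156738281) [0.15666767 0.1723346  0.17378329]
```

View pics/w5.png

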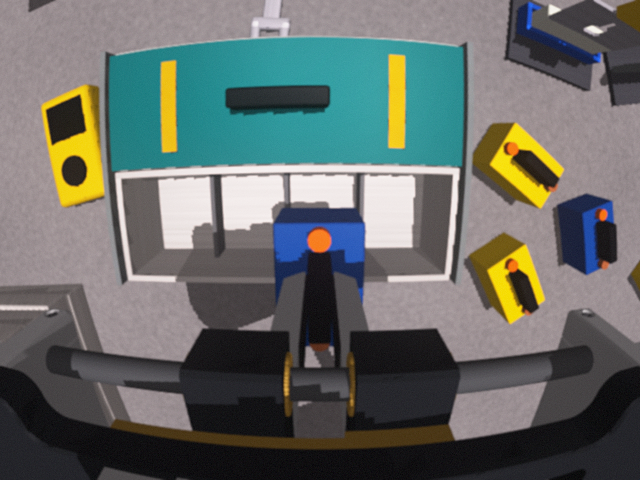

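The wrist view shows the blue module held level at (320,250), and the target bay is just ahead. I'll check the pack origin, then shift over the bay.

```bash
python3 -m jog '{"xyz":[[0,7,-8],[0,0,-7],[0,0,0],[0,0,0]],"spin":[0,0,0,0]}' >/dev/null
cat > chk.py <<'E'
from h import *
import sys
px,py,z=map(float,sys.argv[1:4])
im,d,W=snap("wrist"); X,Y,Z=W[...,0],W[...,1],W[...,2];H,S,V=cv2.split(cv2.cvtColor(im,cv2.COLOR_BGR2HSV))
s,p,M=pose()
m=(X>.42)&(X<.56)&(Y>.09)&(Y<.42)&(Z>.08)&(Z<.092)&(V>150)&(S<40)
c=cv2.minAreaRect((W[m][:,:2]*1000).astype(np.float32)); print("rim",m.sum(),[np.round(q,1) for q in c])
m=(X>.5)&(X<.66)&(Y>.09)&(Y<.42)&(H>80)&(H<100)&(S>100)&(Z>.088)&(Z<.1)
c=cv2.minAreaRect((W[m][:,:2]*1000).astype(np.float32)); print("cover",m.sum(),[np.round(q,1) for q in c])
n=(H>100)&(H<130)&(S>100)&(abs(X*1000-p[0])<60)&(abs(Y*1000-p[1])<50)
m=n&(abs(Z*1000-p[2]+12)<7)
if m.sum()>50:
    c=cv2.minAreaRect((W[m][:,:2]*1000).astype(np.float32)); print("module",m.sum(),[np.round(q,1) for q in c],"z",np.median(Z[m]))
    e=np.array(pack(px,py))[:2]-c[0]; plan([p[0]+e[0],p[1]+e[1],z],PY+90)
else: plan([*pack(px,py)[:2],z],PY+90)
E
python3 chk.py 0 -34 165
```

```text
rim 4169 [array([488.5, 257.8]), array([280.8,  95.2]), np.float64(85.8)]
cover 37591 [array([584.7, 250.7]), array([281.8,  94.9]), np.float64(85.7)]
module 4143 [array([487. , 218.6]), array([49.7, 75.3]), np.float64(85.4)] z 0.17216666248624696
t 36.02 tcp [491.8 218.2 184.5] jaw -94.58 xaxis [-0.    -0.024 -1.   ] open 11.7 F [ 0.2  0.1 -3.7] j6 1.96
spin -0.38
shift after spin [19.3 -5.5  1.6]
```

```bash
python3 -m jog '{"xyz":[[0,-6,2],[10,0,0],[10,0,0],[8,0,0],[0,0,0],[0,0,0]],"spin":[0,0,0,0,0,0]}' >/dev/null; python3 chk.py 0 -34 120
```

```text
rim 5026 [array([488.5, 257.9]), array([281.6,  95.8]), np.float64(85.6)]
cover 46708 [array([584.2, 250.5]), array([281.7,  95. ]), np.float64(85.4)]
module 4157 [array([484.4, 224.7]), array([49.6, 75.2]), np.float64(85.4)] z 0.1413633940017408
t 36.83 tcp [489.  224.2 153.6] jaw -94.53 xaxis [-0.002 -0.025 -1.   ] open 11.9 F [-0.4 -0.2 -4.1] j6 1.98
spin -0.33
shift after spin [33.7  0.1 -1.5]
```

```bash
python3 -m jog '{"xyz":[[6,0,-2],[10,0,0],[10,0,0],[6,0,0],[0,0,0]],"spin":[0,0,0,0,0]}' | grep -E "pos|force"; python3 chk.py 0 -34 68
```

```text
tool_pos: [0.4912, 0.223, 0.1193]
wrist_force: [-0.6, 0.8, -4.5]
rim 5905 [array([488.3, 257.6]), array([281.7,  95.2]), np.float64(85.7)]
cover 60507 [array([584.4, 250.3]), array([281.9,  94.5]), np.float64(85.6)]
module 4169 [array([486.5, 223.6]), array([49.7, 75.3]), np.float64(85.4)] z 0.1070884928350163
t 37.50 tcp [491.4 223.2 119.6] jaw -94.54 xaxis [-0.002 -0.025 -1.   ] open 11.9 F [-0.1  0.  -4.8] j6 1.97
spin -0.34
shift after spin [51.6 -1.3  0.7]
```

```bash
python3 -m jog '{"xyz":[[12,-1,0.5],[14,0,0],[12,0,0],[8,0,0],[3,0,0],[0,0,0]],"spin":[0,0,0,0,0,0]}' | grep -E "pos|force"; python3 chk.py 0 -34 68
```

```text
tool_pos: [0.4907, 0.2228, 0.0691]
wrist_force: [0.6, 0.6, -3.1]
rim 7312 [array([495.9, 257.2]), array([282. ,  82.6]), np.float64(85.0)]
cover 94081 [array([585.1, 250.2]), array([282.2,  96.5]), np.float64(85.7)]
module 3391 [array([484. , 223.2]), array([50.2, 72.1]), np.float64(85.5)] z 0.05710059085620811
t 38.30 tcp [490.7 222.7  69. ] jaw -94.53 xaxis [-0.002 -0.025 -1.   ] open 12.0 F [-1.5  0.2 -1.6] j6 1.98
spin -0.33
shift after spin [ 1.  -0.7 -1.8]
```

```bash
python3 -m jog '{"xyz":[[0,0,0],[0,0,0],[0,0,0],[-15,0,0],[-25,0,0],[-30,0,0],[-30,0,0],[-30,0,0],[-15,0,0],[0,0,0]],"spin":[0,0,0,0,0,0,0,0,0,0]}' -0.2 | grep -E "pos|force"
python3 - <<'E'
from h import *
plan([441,-83.5,190],104)
E
```

```text
tool_pos: [0.4937, 0.2275, 0.2269]
wrist_force: [-0.8, -0.5, -0.4]
t 39.55 tcp [493.7 227.5 226.9] jaw -94.53 xaxis [ 0.01  -0.021 -1.   ] open 37.6 F [-0.8 -0.5 -0.4] j6 1.97
spin -18.53
shift after spin [ 43.  288.1 126.6]
```

```bash
python3 -m jog '{"xyz":[[0,0,0],[0,0,0],[5,30,13],[5,45,20],[5,45,20],[5,45,20],[5,45,20],[5,42,18],[5,25,10],[0,0,0],[0,0,0]],"spin":[-9.5,-9.5,0,0,0,0,0,0,0,0,0]}' >/dev/null
cat > bl.py <<'E'
from h import *
im,d,W=snap("wrist"); X,Y,Z=W[...,0],W[...,1],W[...,2];H,S,V=cv2.split(cv2.cvtColor(im,cv2.COLOR_BGR2HSV))
m=((H>100)&(H<130)&(S>100)&(Z>.043)&(Z<.056)&(X>.3)&(X<.6)&(Y<.1)&(Y>-.3)).astype(np.uint8)
m=cv2.morphologyEx(m,cv2.MORPH_CLOSE,np.ones((25,25)))
n,l,st,c=cv2.connectedComponentsWithStats(m)
for i in range(1,n):
    k=(l==i)&(Z>.043)&(Z<.056)
    if k.sum()>300: print(c[i],k.sum(),[np.round(q,1) for q in cv2.minAreaRect((W[k][:,:2]*1000).astype(np.float32))])
E
python3 bl.py
python3 - <<'E'
from h import *
plan([441,-83.5,100],104)
im,d,W=snap("top","top3.png")
E
```

```text
[318.39846659 227.18094195] 3528 [array([440.9, -83.1]), array([76.1, 49.9]), np.float64(14.0)]
t 40.98 tcp [445.  -79.5 193.2] jaw -74.72 xaxis [ 0.004 -0.02  -1.   ] open 37.8 F [0.3 0.3 0.5] j6 0.99
spin 1.28
shift after spin [93.2  1.   4.8]
```

View pics/top3.png

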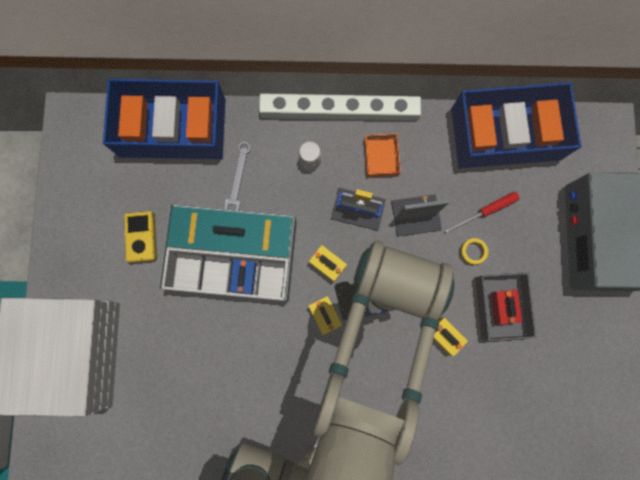

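Module 1 sits in its bay at (243,278) and the red one is in the bin at (507,308). The previously hidden bench area has no more blue modules, so there are exactly two. Next I grab the second one.

```bash
python3 -m jog '{"xyz":[[20,1,3],[25,0,2],[25,0,0],[14,0,0],[0,0,0]],"spin":[1.3,0,0,0,0]}' >/dev/null; python3 bl.py
python3 - <<'E'
from h import *
plan([440.9,-83.1,56],104)
E
```

```text
[323.21990348 253.8104865 ] 5767 [array([441.2, -82.9]), array([75.8, 49.6]), np.float64(13.8)]
t 41.70 tcp [443.7 -78.2 109. ] jaw -75.52 xaxis [ 0.01 -0.02 -1.  ] open 37.6 F [0.4 0.2 0.5] j6 1.01
spin 0.48
shift after spin [53.   2.9  4.1]
```

```bash
python3 -m jog '{"xyz":[[12,3,4],[16,0,0],[14,0,0],[9,0,0],[3,0,0],[0,0,0]],"spin":[0.5,0,0,0,0,0]}' >/dev/null; python3 st.py
python3 -m jog '{"xyz":[[0,0,0],[0,0,0],[0,0,0],[0,0,0]],"spin":[0,0,0,0]}' -1 | grep -E "open"; python3 st.py
python3 -m jog '{"xyz":[[-10,0,0],[-15,0,0],[-15,0,0],[-20,0,0],[-20,0,0],[-20,0,0],[-20,0,0],[-15,0,0],[0,0,0]],"spin":[0,0,0,0,0,0,0,0,0]}' | grep -E "force|open"
python3 - <<'E'
from h import *
plan(pack(3,34,200),PY+90)
E
```

```text
tcp [443.1 -83.9  54.9] tilt [ 0.0158 -0.0225] jaw -76.0
opening: 0.0118
  tcp [443.8 -83.7  56. ] tilt [ 0.0178 -0.0223] jaw -76.0
wrist_force: [-0.2, 0.3, -5.0]
opening: 0.012
t 44.08 tcp [437.3 -80.1 194.9] jaw -75.97 xaxis [ 0.01  -0.022 -1.   ] open 12.0 F [-0.2  0.3 -5. ] j6 1.01
spin 18.23
shift after spin [ -12.7 -374.4  -29.3]
```

```bash
python3 -m jog '{"xyz":[[0,0,0],[0,0,0],[-2,-25,-2],[-2,-40,-3],[-2,-45,-4],[-2,-45,-4],[-2,-45,-4],[-2,-45,-4],[-2,-45,-4],[0,-35,-2],[0,-20,0],[0,0,0]],"spin":[9.1,9.1,0,0,0,0,0,0,0,0,0,0]}' >/dev/null; python3 chk.py 0 34 165
```

```text
rim 4364 [array([488.7, 257.5]), array([281.4,  95.4]), np.float64(85.7)]
cover 36841 [array([584.7, 249.9]), array([281.3,  95.2]), np.float64(85.8)]
module 3583 [array([485.3, 269.9]), array([50. , 74.8]), np.float64(84.8)] z 0.18334710806828716
t 45.62 tcp [487.3 268.8 189.3] jaw -94.95 xaxis [-0.01  -0.029 -1.   ] open 11.9 F [-0.6 -1.4 -3.1] j6 2.06
spin -0.75
shift after spin [ 23.6 -22.6  -4. ]
```

```bash
python3 -m jog '{"xyz":[[0,-12,-3],[5,-11,-2],[10,0,0],[10,0,0],[8,0,0],[0,0,0],[0,0,0]],"spin":[-0.8,0,0,0,0,0,0]}' >/dev/null; python3 chk.py 0 34 115
```

```text
rim 4784 [array([488.2, 257.3]), array([281.6,  95.2]), np.float64(85.7)]
cover 46913 [array([583.9, 249.9]), array([281.7,  94.8]), np.float64(85.6)]
module 3651 [array([491.8, 287.6]), array([50.3, 74.3]), np.float64(85.7)] z 0.14658122592082887
t 46.55 tcp [493.7 287.6 152.6] jaw -94.33 xaxis [-0.012 -0.031 -0.999] open 11.8 F [-0.3 -0.2 -3.8] j6 2.08
spin -0.13
shift after spin [37.5 -5.1  0.9]
```

```bash
python3 -m jog '{"xyz":[[6,-6,0.5],[12,0,0],[12,0,0],[7,0,0],[0,0,0]],"spin":[0,0,0,0,0]}' | grep -E "pos|force"; python3 chk.py 0 35 62
```

```text
tool_pos: [0.493, 0.2929, 0.1127]
wrist_force: [-0.5, 0.6, -3.4]
rim 5878 [array([488.1, 257.2]), array([282.2,  95.2]), np.float64(85.7)]
cover 63433 [array([584.4, 250. ]), array([282.,  95.]), np.float64(85.8)]
module 4161 [array([490.5, 293. ]), array([50. , 75.5]), np.float64(85.3)] z 0.10685606555218026
t 47.23 tcp [493.2 293.  113.1] jaw -94.32 xaxis [-0.012 -0.031 -0.999] open 11.7 F [ 0.4 -0.7 -4.1] j6 2.09
spin -0.12
shift after spin [51.1 -1.1 -0.9]
```

```bash
python3 -m jog '{"xyz":[[12,-1,-0.5],[14,0,0],[12,0,0],[7,0,0],[2,0,0],[0,0,0]],"spin":[0,0,0,0,0,0]}' | grep -E "pos|force"; python3 chk.py 0 35 62
```

```text
tool_pos: [0.4937, 0.2925, 0.0631]
wrist_force: [0.6, -0.4, -3.7]
rim 6908 [array([507.4, 255.5]), array([283.7,  62.7]), np.float64(84.3)]
cover 97107 [array([585.1, 249.9]), array([283. ,  97.6]), np.float64(85.4)]
module 4113 [array([488.4, 279.3]), array([76.4, 71.3]), np.float64(86.3)] z 0.05695569547976286
t 48.02 tcp [493.8 292.5  63.1] jaw -94.32 xaxis [-0.011 -0.031 -0.999] open 11.5 F [-0.2 -0.1 -2.8] j6 2.09
spin -0.12
shift after spin [  0.7 -13.4  -1.5]
```

```bash
python3 -m jog '{"xyz":[[2,0,0],[0,0,0]],"spin":[0,0]}' | grep -E "pos|force"
python3 -m jog '{"xyz":[[0,0,0],[0,0,0],[0,0,0],[-15,0,0],[-25,0,0],[-30,0,0],[-30,0,0],[-30,0,0],[-15,0,0],[0,0,0]],"spin":[0,0,0,0,0,0,0,0,0,0]}' -0.2 | grep -E "pos|force"
python3 -m jog '{"xyz":[[0,0,0],[0,0,0],[0,0,0],[0,0,0],[0,0,0],[0,0,0],[0,0,0],[0,0,0],[0,0,0],[0,0,0]],"spin":[-10,-10,-10,-10,-10,-10,-10,-10,-10,0]}' >/dev/null
python3 - <<'E'
from h import *
plan([583.5,249,150],PY)
im,d,W=snap("wrist","w6.png"); X,Y,Z=W[...,0],W[...,1],W[...,2];H,S,V=cv2.split(cv2.cvtColor(im,cv2.COLOR_BGR2HSV))
m=(X>.54)&(X<.63)&(Y>.19)&(Y<.31)&(Z>.11)&(Z<.123)&(V<90)
print(m.sum(),cv2.minAreaRect((W[m][:,:2]*1000).astype(np.float32)))
m=(X>.44)&(X<.54)&(Y>.1)&(Y<.4)&(H>100)&(H<130)&(S>100); n,l,st,c=cv2.connectedComponentsWithStats(cv2.morphologyEx(m.astype(np.uint8),cv2.MORPH_CLOSE,np.ones((9,9))))
for i in range(1,n):
    k=(l==i)&m
    if k.sum()>200: print(c[i],k.sum(),np.round(np.nanpercentile(Z[k],[5,50,95])*1000,1))
E
```

```text
tool_pos: [0.4942, 0.2927, 0.0633]
wrist_force: [-0.5, 0.1, -3.6]
tool_pos: [0.4976, 0.2983, 0.2195]
wrist_force: [-0.4, -0.1, 0.1]
t 50.77 tcp [490.  294.5 205.1] jaw -1.46 xaxis [-0.025 -0.037 -0.999] open 37.4 F [ 0.1 -0.3  0.3] j6 0.46
spin 2.74
shift after spin [54.4 97.8 36.4]
1407 ((583.4309692382812, 250.71302795410156), (69.81106567382812, 14.383966445922852), 85.8348159790039)
[322.16074064 242.13846773] 6877 [26.3 56.3 58.4]
```

View pics/w6.png

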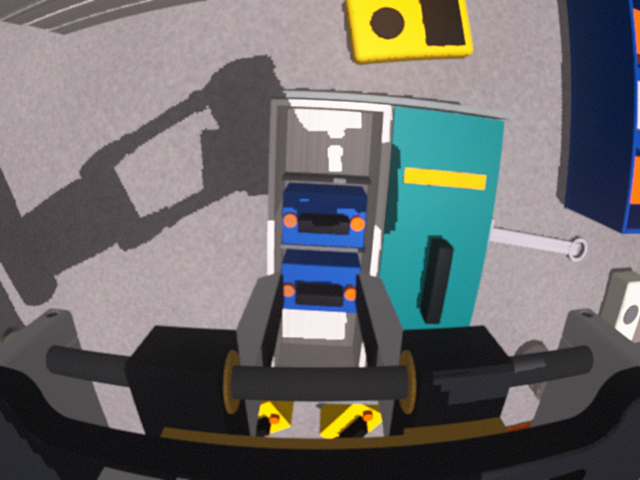

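Both blue modules are seated in separate bays, at (323,215) and (320,280), tops at z≈56. The handle is at (438,280). Next I close the cover.

```bash
python3 -m jog '{"xyz":[[0,0,0],[5,30,12],[10,40,14],[10,24,6],[0,0,0],[0,0,0]],"spin":[2.7,0,0,0,0,0]}' >/dev/null
python3 - <<'E'
from h import *
plan([583.4,250.7,99],PY)
E
```

```text
t 51.58 tcp [579.7 253.9 175.6] jaw -4.95 xaxis [-0.032 -0.038 -0.999] open 37.7 F [-0.2  0.3 -0.3] j6 0.41
spin -0.75
shift after spin [76.5  6.2 -0.2]
```

```bash
python3 -m jog '{"xyz":[[15,3,0],[20,3,0],[18,0,0],[13,0,0],[8,0,0],[2,0,0],[0,0,0]],"spin":[-0.7,0,0,0,0,0,0]}' | grep -E "pos|force"
python3 -m jog '{"xyz":[[0,0,0],[0,0,0],[0,0,0],[0,0,0]],"spin":[0,0,0,0]}' -1 | grep -E "pos|force|open"
python3 -m jog '{"xyz":[[0,-8,0],[0,-10,0],[0,-10,0],[0,-10,0],[0,-10,0],[0,-10,0],[0,-10,0],[0,-8,0],[0,-5,0]],"spin":[0,0,0,0,0,0,0,0,0]}' | grep -E "pos|force|open"; python3 st.py
```

```text
tool_pos: [0.5793, 0.2535, 0.097]
wrist_force: [0.2, -0.4, -0.1]
tool_pos: [0.5814, 0.2537, 0.0984]
wrist_force: [-0.2, 0.5, -1.3]
opening: 0.0138
tool_pos: [0.4952, 0.2602, 0.0984]
wrist_force: [3.2, 1.5, -8.3]
opening: 0.0138
  tcp [495.2 260.2  98.4] tilt [-0.026  -0.0344] jaw -3.9
```

```bash
for i in 1 2 3; do python3 -m jog '{"xyz":[[0,-4,0],[0,-4,0]],"spin":[0,0]}' | grep -E "pos|force"; done;python3 -m jog '{"xyz":[[0,-5,0],[0,-5,0],[0,-5,0]],"spin":[0,0,0]}' | grep -E "pos|force"
```

```text
tool_pos: [0.4882, 0.2607, 0.0984]
wrist_force: [8.6, -0.6, -13.0]
tool_pos: [0.4883, 0.2607, 0.0985]
wrist_force: [11.0, 0.1, -13.3]
tool_pos: [0.4885, 0.2607, 0.0986]
wrist_force: [10.9, -0.1, -13.0]
tool_pos: [0.4887, 0.2607, 0.0988]
wrist_force: [13.7, -1.3, -13.7]
```

The cover is at its stop. I'll release, rise slowly (which also reduces the tilt) and move to where I can view the stand and the monitor.

```bash
python3 -m jog '{"xyz":[[0,2,0],[0,0,0],[0,0,0],[-10,0,0],[-15,0,0],[-10,0,0],[-10,0,0],[-10,0,0],[-10,0,0],[-10,0,0],[-10,0,0],[-10,0,0]],"spin":[0,0,0,0,0,0,0,0,0,0,0,0]}' 0 >/dev/null; python3 st.py
python3 -m jog '{"xyz":[[-10,0,0],[-10,0,0],[-10,0,0],[-10,0,0],[-10,0,0],[-10,0,0],[-10,0,0],[-10,0,0],[-10,0,0],[0,0,0],[0,0,0]],"spin":[0,0,0,0,0,0,0,0,0,0,0]}' >/dev/null; python3 st.py
python3 - <<'E'
from h import *
plan([640,-290,300],-13)
im,d,W=snap("top","top4.png"); X,Y,Z=W[...,0],W[...,1],W[...,2];H,S,V=cv2.split(cv2.cvtColor(im,cv2.COLOR_BGR2HSV))
im,d,W=snap("wrist","w7.png"); X,Y,Z=W[...,0],W[...,1],W[...,2];H,S,V=cv2.split(cv2.cvtColor(im,cv2.COLOR_BGR2HSV))
m=(X>.42)&(X<.66)&(Y>.09)&(Y<.42)&(H>80)&(H<100)&(S>100)&(Z>.088)&(Z<.1)
print(m.sum(),cv2.minAreaRect((W[m][:,:2]*1000).astype(np.float32)))
E
```

```text
tcp [485.1 263.7 202.9] tilt [ 0.0321 -0.0369] jaw -3.8
  tcp [482.2 267.3 299.9] tilt [ 0.0332 -0.0364] jaw -3.8
t 58.08 tcp [482.2 267.3 299.9] jaw -3.75 xaxis [ 0.033 -0.036 -0.999] open 46.9 F [ 1.  -0.7 -0.2] j6 0.48
spin 9.25
shift after spin [ 25.5 278.9 507. ]
18320 ((487.74957275390625, 256.07623291015625), (279.4127502441406, 93.50489044189453), 85.82860565185547)
```

```bash
python3 -m jog '{"xyz":[[0,0,0],[0,15,28],[0,25,45],[0,27,50],[0,27,50],[0,27,50],[0,27,50],[0,27,50],[0,27,50],[0,25,45],[0,15,25],[0,0,0]],"spin":[9.2,0,0,0,0,0,0,0,0,0,0,0]}' >/dev/null; python3 st.py
cat > mon.py <<'E'
from h import *
import sys
im,d,W=snap("wrist",sys.argv[1] if len(sys.argv)>1 else None); np.savez("/tmp/mon.npz",im=im,W=W); X,Y,Z=W[...,0]*1000,W[...,1]*1000,W[...,2]*1000;H,S,V=cv2.split(cv2.cvtColor(im,cv2.COLOR_BGR2HSV))
def rect(m,n):
    p=W[m&np.isfinite(Z)]*1000
    if len(p)>20: print(n,len(p),[np.round(q,1) for q in cv2.minAreaRect(p[:,:2].astype(np.float32))],"z",np.round(np.percentile(p[:,2],[5,50,95]),1))
mo=(abs(X-660)<70)&(abs(Y+50)<70); ye=(H>15)&(H<40)&(S>120)
rect(mo&ye&(Z>168)&(Z<182),"tabtop"); rect(mo&(Z>120)&(Z<132)&~ye,"plate top"); rect(mo&(Z>25)&(Z<34),"rack rim"); rect(mo&(Z>52)&(Z<64),"case top")
st=(abs(X-650)<70)&(abs(Y+193)<75)
rect(st&(Z>135)&(Z<143),"panel top"); rect(st&ye&(Z>100),"head"); rect(st&(Z>4)&(Z<12)&(V<110),"foot")
plan()
E
python3 mon.py w8.png
```

```text
tcp [ 618.9 -233.7  314.5] tilt [ 0.0239 -0.0337] jaw -13.1
tabtop 381 [array([658.1, -55.5]), array([24.2, 11.8]), np.float64(77.0)] z [173.4 176.2 177.6]
plate top 150 [array([654.5, -79.7]), array([27.9, 10.5]), np.float64(81.1)] z [126.4 128.6 130.3]
rack rim 689 [array([666.4, -50.8]), array([106.2,  32.9]), np.float64(76.7)] z [28.2 30.4 32.1]
case top 643 [array([671.4, -53.6]), array([89.9, 18. ]), np.float64(69.4)] z [56.9 58.5 59.9]
panel top 880 [array([ 646.2, -191.8]), array([  9. , 100.6]), np.float64(8.8)] z [138.4 139.6 140.8]
head 5920 [array([ 629. , -213.6]), array([78.2, 51.7]), np.float64(9.8)] z [423.5 438.7 443.1]
foot 4288 [array([ 645. , -190.9]), array([ 88.9, 108.6]), np.float64(9.1)] z [ 7.1  8.6 10.1]
t 59.73 tcp [ 618.6 -232.4  314.6] jaw -13.06 xaxis [ 0.024 -0.033 -0.999] open 47.1 F [-0.7  0.3 -0.1] j6 -0.23
```

View pics/w8.png

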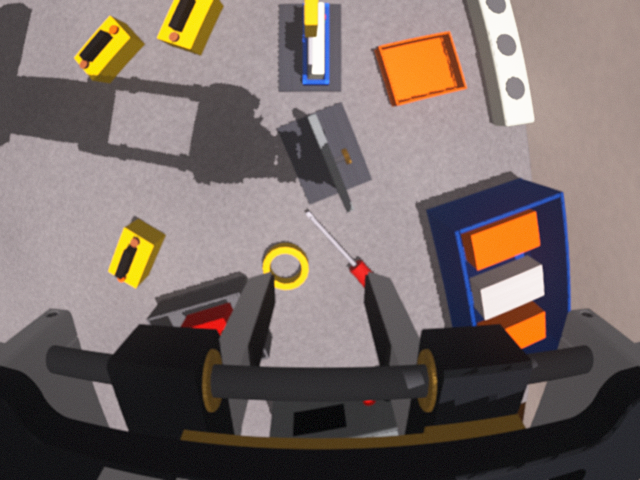

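The wrist view shows the stand at (330,150) with its stud facing right (+x), and the monitor in its rack at (310,45). From that the stand is at (645.8,-191.5) with yaw +9°, and the plate origin at (659.6,-49.2) with yaw -13.3°. Next I move over the monitor and watch the tilt.

```bash
python3 - <<'E'
from h import *
plan([659.6,-49.2,240],-13.3)
E
python3 -m jog '{"xyz":[[0,0,-20],[0,0,-20],[0,0,-20],[0,0,-20],[0,0,-20],[0,0,-20],[0,0,-20],[0,0,-20],[0,0,-10],[0,0,0]],"spin":[0,0,0,0,0,0,0,0,0,0]}' >/dev/null; python3 st.py
python3 -m jog '{"xyz":[[10,0,0],[10,0,0],[10,0,0],[10,0,0],[10,0,0],[10,0,0],[0,0,0]],"spin":[0,0,0,0,0,0,0]}' >/dev/null; python3 st.py
python3 - <<'E'
from h import *
plan([659.6,-49.2,240],-13.3)
E
```

```text
t 59.73 tcp [ 618.6 -232.4  314.6] jaw -13.06 xaxis [ 0.024 -0.033 -0.999] open 47.1 F [-0.7  0.3 -0.1] j6 -0.23
spin 0.24
shift after spin [  69.5   -4.5 -189.7]
  tcp [658.2 -47.5 311.2] tilt [ 0.0248 -0.0303] jaw -12.6
  tcp [658.7 -52.1 245.3] tilt [ 0.0215 -0.0311] jaw -12.8
t 61.85 tcp [658.7 -52.1 245.3] jaw -12.79 xaxis [ 0.021 -0.031 -0.999] open 47.0 F [ 0.7 -0.1 -1.2] j6 0.06
spin 0.51
shift after spin [ 5.3  0.1 -3.2]
```

```bash
echo A; python3 -m jog '{"xyz":[[-30,0,0],[0,0,-60],[0,0,0],[0,0,10],[0,0,10],[0,0,10],[0,0,10],[0,0,10],[0,0,10],[0,0,0]],"spin":[0,0,0,0,0,0,0,0,0,0]}' >/dev/null; python3 st.py
echo B; python3 -m jog '{"xyz":[[0,0,60],[0,0,0],[0,0,-10],[0,0,-10],[0,0,-10],[0,0,-10],[0,0,-10],[0,0,-10],[0,0,0]],"spin":[0,0,0,0,0,0,0,0,0]}' >/dev/null; python3 st.py
echo C; python3 -m jog '{"xyz":[[0,0,0],[0,0,0],[0,0,0],[0,0,0],[0,0,0],[0,0,0],[0,0,0]],"spin":[10,0,-2.5,-2.5,-2.5,-2.5,0]}' >/dev/null; python3 st.py
echo D; python3 -m jog '{"xyz":[[0,0,0],[0,0,0],[0,0,0],[0,0,0],[0,0,0],[0,0,0],[0,0,0]],"spin":[-10,0,2.5,2.5,2.5,2.5,0]}' >/dev/null; python3 st.py
```

```text
A
  tcp [657.1 -59.3 277.4] tilt [ 0.0234 -0.0336] jaw -13.2
B
  tcp [659.  -49.8 277.1] tilt [ 0.0246 -0.0298] jaw -12.7
C
  tcp [658.6 -52.3 277.1] tilt [ 0.024  -0.0318] jaw -11.9
D
  tcp [658.5 -53.5 277.2] tilt [ 0.0241 -0.0324] jaw -12.7
```

```bash
for i in 1 2 3; do python3 -m jog '{"xyz":[[-60,0,0],[-40,0,0],[0,0,0],[10,0,0],[10,0,0],[10,0,0],[10,0,0],[10,0,0],[10,0,0],[10,0,0],[10,0,0],[10,0,0]],"spin":[0,0,0,0,0,0,0,0,0,0,0,0]}' >/dev/null; python3 st.py; done
```

```text
tcp [652.9 -52.9 273.4] tilt [ 0.0067 -0.0297] jaw -12.9
  tcp [645.7 -51.8 266. ] tilt [-0.0158 -0.0259] jaw -12.9
  tcp [638.2 -50.6 258.7] tilt [-0.0384 -0.0221] jaw -12.9
```

```bash
python3 -m jog '{"xyz":[[-10,0,0],[-10,0,0],[-10,0,0],[-10,0,0],[-10,0,0],[-10,0,0],[-10,0,0],[-10,0,0],[0,0,0],[50,0,0],[40,0,0],[0,0,0]],"spin":[0,0,0,0,0,0,0,0,0,0,0,0]}' >/dev/null; python3 st.py
python3 -m jog '{"xyz":[[-10,0,0],[-10,0,0],[-10,0,0],[-10,0,0],[-10,0,0],[-10,0,0],[-10,0,0],[-10,0,0],[0,0,0],[50,0,0],[40,0,0],[0,0,0]],"spin":[0,0,0,0,0,0,0,0,0,0,0,0]}' >/dev/null; python3 st.py
```

```text
tcp [639.5 -50.9 254.4] tilt [-0.0329 -0.0229] jaw -12.9
  tcp [643.2 -51.5 255.5] tilt [-0.0199 -0.0251] jaw -12.9
```

```bash
for i in 1 2; do python3 -m jog '{"xyz":[[-10,0,0],[-10,0,0],[-10,0,0],[-10,0,0],[-10,0,0],[-10,0,0],[-10,0,0],[-10,0,0],[0,0,0],[50,0,0],[40,0,0],[0,0,0]],"spin":[0,0,0,0,0,0,0,0,0,0,0,0]}' >/dev/null; python3 st.py; done
python3 - <<'E'
from h import *
plan([659.6,-49.2,200],-13.3)
E
```

```text
tcp [647.  -52.2 256.5] tilt [-0.0069 -0.0272] jaw -12.9
  tcp [650.8 -52.8 257.8] tilt [ 0.0061 -0.0293] jaw -12.9
t 76.47 tcp [650.8 -52.8 257.8] jaw -12.89 xaxis [ 0.006 -0.029 -1.   ] open 47.0 F [ 0.7 -0.1  0.4] j6 0.06
spin 0.41
shift after spin [57.7  7.  -7.1]
```

```bash
python3 -m jog '{"xyz":[[15,4,-4],[15,3,-3],[15,0,0],[12,0,0],[0,0,0],[0,0,0]],"spin":[0.4,0,0,0,0,0]}' >/dev/null; python3 st.py; python3 mon.py w9.png
python3 - <<'E'
from h import *
plan([659.6,-49.2,140],-13.3)
E
```

```text
tcp [662.8 -49.2 200.7] tilt [ 0.0122 -0.0303] jaw -13.3
tabtop 1139 [array([659.3, -48.5]), array([36.4, 11.6]), np.float64(76.8)] z [172.9 176.5 177.5]
plate top 238 [array([658. , -48.9]), array([90.7, 10.3]), np.float64(73.9)] z [127.3 128.7 130. ]
rack rim 1075 [array([666.2, -50.6]), array([106.9,  32.1]), np.float64(77.0)] z [28.3 30.6 31.9]
case top 1214 [array([666.5, -50.4]), array([90. , 17.3]), np.float64(77.2)] z [57.2 58.5 59.8]
panel top 463 [array([ 646.3, -190.1]), array([ 8.8, 98.8]), np.float64(8.9)] z [135.9 139.5 140.6]
foot 4143 [array([ 646.1, -191.1]), array([ 90.6, 110.8]), np.float64(8.9)] z [7.4 8.7 9.9]
t 77.28 tcp [662.7 -49.2 200.8] jaw -13.30 xaxis [ 0.012 -0.03  -0.999] open 47.3 F [0.9 0.6 0.2] j6 0.07
t 77.28 tcp [662.7 -49.2 200.8] jaw -13.30 xaxis [ 0.012 -0.03  -0.999] open 47.3 F [0.9 0.6 0.2] j6 0.07
spin -0.00
shift after spin [60.7 -4.2 -0.9]
```

View pics/w9.png

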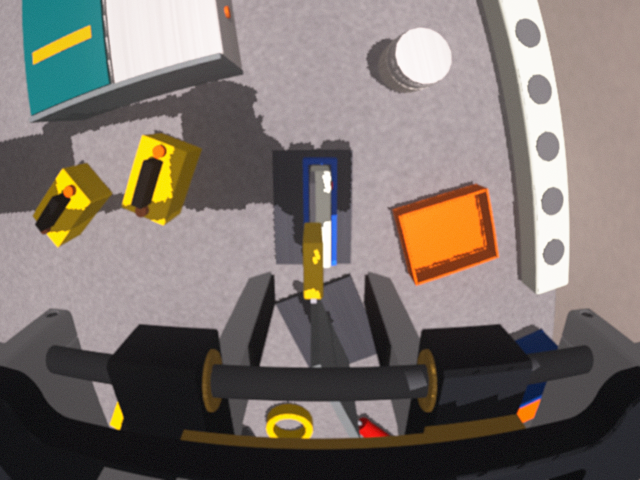

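The yellow tab at (313,262) is centred between the fingers. I'll descend and grip.

```bash
python3 -m jog '{"xyz":[[15,-4,0],[15,-1,-1],[14,0,0],[10,0,0],[5,0,0],[0,0,0]],"spin":[0,0,0,0,0,0]}' >/dev/null; python3 st.py
python3 - <<'E'
from h import *
plan([659.4,-48.7,140],-13.3)
E
```

```text
tcp [658.2 -48.9 137.3] tilt [ 0.0116 -0.0303] jaw -13.3
t 78.03 tcp [658.2 -48.9 137.3] jaw -13.31 xaxis [ 0.012 -0.03  -0.999] open 47.0 F [ 0.9 -1.1  0.6] j6 0.08
spin -0.01
shift after spin [-2.7  1.2 -0.4]
```

```bash
python3 -m jog '{"xyz":[[0,0,0],[0,0,0],[0,0,0],[0,0,0]],"spin":[0,0,0,0]}' -1 | grep -E "force|open"; python3 st.py
python3 -m jog '{"xyz":[[-5,0,0],[-10,0,0],[-10,0,0],[-15,0,0],[-15,0,0],[-10,0,0],[-5,0,0],[0,0,0]],"spin":[0,0,0,0,0,0,0,0]}' | grep -E "force|open"; python3 st.py
python3 - <<'E'
from h import *
plan([705,-100,210],9)
E
```

```text
wrist_force: [-1.7, -0.2, -0.6]
opening: 0.012
  tcp [658.9 -49.  138.8] tilt [ 0.0137 -0.0305] jaw -13.3
wrist_force: [0.4, -0.6, -3.2]
opening: 0.0117
  tcp [657.9 -46.6 214.1] tilt [ 0.0144 -0.0305] jaw -13.3
t 79.53 tcp [657.9 -46.6 214.1] jaw -13.31 xaxis [ 0.014 -0.03  -0.999] open 11.7 F [ 0.4 -0.6 -3.2] j6 0.08
spin -22.31
shift after spin [ 6.4 38.1 59.9]
```

```bash
python3 -m jog '{"xyz":[[0,15,0],[0,20,0],[0,15,0],[0,0,0],[0,0,0],[0,0,0],[0,0,0],[0,0,0]],"spin":[0,0,0,-5.6,-5.6,-5.6,-5.6,0]}' >/dev/null; python3 st.py
python3 - <<'E'
from h import *
a=np.radians(9); o=np.array([645.8,-191.5])+48*np.array([np.cos(a),np.sin(a)])
print(o); plan([*o,190],9)
E
```

```text
tcp [705.1 -58.1 208.2] tilt [ 0.0022 -0.0285] jaw 9.7
[ 693.20904035 -183.99114568]
t 80.53 tcp [705.1 -58.1 208.2] jaw 9.74 xaxis [ 0.002 -0.028 -1.   ] open 12.0 F [ 0. -0. -2.] j6 -0.33
spin 0.74
shift after spin [ 21.7 -31.4 121.9]
```

```bash
python3 -m jog '{"xyz":[[0,0,15],[0,0,20],[0,0,20],[0,0,20],[0,0,20],[0,0,20],[0,-10,6],[0,-10,0],[0,-5,0],[0,0,0],[0,0,0]],"spin":[0.7,0,0,0,0,0,0,0,0,0,0]}' | grep force; python3 st.py
cat > sd.py <<'E'
from h import *
a=np.radians(9); ex=np.array([np.cos(a),np.sin(a)]); ey=np.array([-ex[1],ex[0]]); SO=np.array([645.8,-191.5])
s,p,M=pose(); r=p[:2]-SO; print("stand-frame tcp x %.1f y %.1f z %.1f"%(r@ex,r@ey,p[2]),"tilt ex %.4f ey %.4f"%(M[:2,0]@ex,M[:2,0]@ey),"F",np.round(s["wrist_force"],1),"jaw %.1f"%np.degrees(np.arctan2(M[1,1],M[0,1])))
k=p+M[:,0]*58.8; r=k[:2]-SO; print("keyhole est x %.1f y %.1f z %.1f"%(r@ex,r@ey,k[2]))
E
python3 sd.py; python3 mon.py w10.png
```

```text
wrist_force: [0.4, -0.4, -2.5]
  tcp [ 697.7 -191.1  211.5] tilt [ 0.001  -0.0285] jaw 8.7
stand-frame tcp x 51.4 y -7.7 z 211.5 tilt ex -0.0035 ey -0.0283 F [ 0.4 -0.4 -2.5] jaw 8.7
keyhole est x 51.2 y -9.4 z 152.7
rack rim 1464 [array([666.7, -50.7]), array([106.6,  32.9]), np.float64(76.4)] z [28.2 30.5 31.9]
panel top 1616 [array([ 658.8, -192.6]), array([98.4, 58.6]), np.float64(84.3)] z [136.8 139.5 140.7]
head 8028 [array([ 682.5, -175.7]), array([54.8, 64. ]), np.float64(70.9)] z [221.  333.2 338.2]
foot 5245 [array([ 645.9, -191.1]), array([ 90. , 108.9]), np.float64(9.3)] z [7.3 8.6 9.9]
t 81.95 tcp [ 697.8 -191.   211.5] jaw 8.73 xaxis [ 0.001 -0.028 -1.   ] open 11.9 F [ 0.1  0.2 -2.3] j6 -0.50
```

View pics/w10.png

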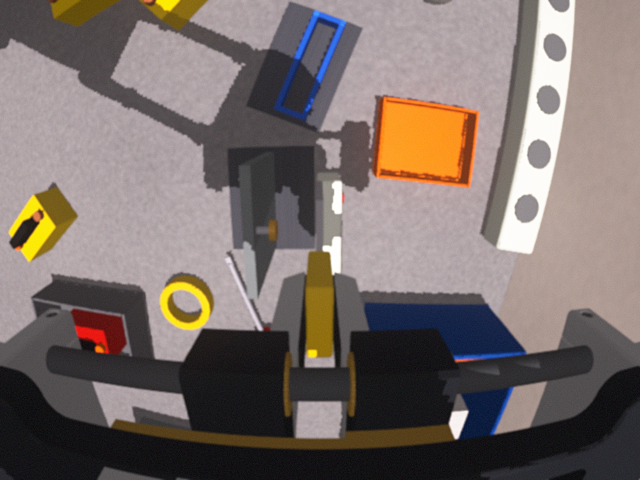

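The monitor is held at (325,250), in front of the stand and facing the same way. The stud head is at (273,230). I'll measure both in the stand frame.

```bash
cat > sm.py <<'E'
exec(open("sd.py").read())
im,d,W=snap("wrist"); H,S,V=cv2.split(cv2.cvtColor(im,cv2.COLOR_BGR2HSV)); P=W*1000
r=P[...,:2]-SO; x=r@ex; y=r@ey; Z=P[...,2]
def q(m,n):
    if m.sum()>5: print(n,m.sum(),"x",np.round(np.percentile(x[m],[3,50,97]),1),"y",np.round(np.percentile(y[m],[3,50,97]),1),"z",np.round(np.percentile(Z[m],[3,50,97]),1))
q((H>8)&(H<30)&(S>90)&(abs(y)<20)&(x>8)&(x<24)&(Z>105)&(Z<140),"head")
q((abs(Z-139)<2.5)&(abs(x)<8)&(abs(y)<60),"panel top")
T=r-(p[:2]-SO); tx=T@ex; ty=T@ey
ye=(H>18)&(H<40)&(S>110)
q(ye&(abs(tx)<12)&(abs(ty)<30)&(Z>p[2]+25)&(Z<p[2]+45),"tab top")
q((abs(tx)<30)&(abs(ty)<60)&(abs(Z-p[2]+11)<6)&~ye,"plate top")
q((abs(tx)<40)&(abs(ty)<60)&(abs(Z-p[2]+81)<6),"case top")
E
python3 sm.py
```

```text
stand-frame tcp x 51.4 y -7.7 z 211.5 tilt ex -0.0036 ey -0.0282 F [ 0.1  0.2 -2.3] jaw 8.7
keyhole est x 51.2 y -9.3 z 152.7
head 173 x [14.5 17.4 19.7] y [-6.   1.9  7.4] z [125.3 132.2 134.3]
panel top 1543 x [-3.2  0.8  4.6] y [-46.4   3.8  47.1] z [137.7 139.6 140.7]
tab top 2242 x [46.1 51.7 57.5] y [-23.   -2.5  10.6] z [239.4 249.1 250.4]
plate top 421 x [49.5 51.6 53.2] y [10.1 24.4 37.3] z [199.  201.3 202.9]
case top 1755 x [15.2 60.6 67.1] y [-26.1   6.1  35.9] z [128.2 131.2 133.1]
```

```bash
python3 -m jog '{"xyz":[[10,0,-4],[10,0,-4],[6,0,0],[0,0,0],[0,0,0]],"spin":[-0.3,0,0,0,0]}' >/dev/null; python3 sm.py
```

```text
stand-frame tcp x 51.6 y 0.9 z 182.0 tilt ex -0.0052 ey -0.0272 F [-0.3 -0.2 -2.3] jaw 9.1
keyhole est x 51.3 y -0.7 z 123.2
head 225 x [14.8 17.6 19.8] y [-6.3  1.6  7.4] z [125.1 132.  134.4]
panel top 1901 x [-3.4  0.8  4.6] y [-46.8   5.3  47.1] z [137.9 139.5 140.8]
tab top 2241 x [46.3 51.9 57.7] y [-14.6   6.   19.1] z [210.  219.6 220.8]
plate top 416 x [49.5 51.6 53.2] y [18.8 33.  45.8] z [170.1 171.7 173.1]
case top 1557 x [54.1 61.2 67. ] y [-17.8  17.5  44.7] z [ 99.8 101.6 102.9]
```

```bash
python3 -m jog '{"xyz":[[-1.5,-8,0.7],[0,-9,0],[0,-6,0],[0,0,0],[0,0,0]],"spin":[0,0,0,0,0]}' >/dev/null; python3 sm.py
```

```text
stand-frame tcp x 26.7 y -0.6 z 185.1 tilt ex -0.0037 ey -0.0284 F [ 0.7  0.3 -2.3] jaw 9.1
keyhole est x 26.4 y -2.3 z 126.4
head 176 x [14.7 17.2 19.6] y [-5.5  2.5  7.3] z [122.6 132.4 134.5]
panel top 1434 x [-3.1  0.5  4.6] y [-24.8  15.8  48. ] z [138.2 139.6 140.7]
tab top 2230 x [21.3 26.9 32.7] y [-15.9   4.5  17.7] z [213.4 222.7 223.9]
plate top 418 x [24.6 26.7 28.3] y [17.4 31.7 44.4] z [172.5 174.9 176.4]
case top 1708 x [ 4.4 35.8 42.2] y [-20.3  16.3  44. ] z [101.1 104.8 106.8]
```

```bash
python3 -m jog '{"xyz":[[1.2,0,-0.6],[0,0,0]],"spin":[0,0]}' >/dev/null; python3 sd.py
python3 -m jog '{"xyz":[[0,-4,0],[0,-5,0],[0,-3,0],[0,0,0]],"spin":[0,0,0,0]}' >/dev/null; python3 sm.py
```

```text
stand-frame tcp x 27.0 y 0.1 z 183.7 tilt ex -0.0037 ey -0.0283 F [ 0.4 -0.7 -2.2] jaw 9.1
keyhole est x 26.8 y -1.6 z 124.9
stand-frame tcp x 14.1 y 0.2 z 183.5 tilt ex -0.0043 ey -0.0281 F [-0.1 -0.1 -2.4] jaw 9.1
keyhole est x 13.8 y -1.5 z 124.7
head 38 x [16.5 17.8 19.1] y [3.6 6.  7.4] z [126.7 130.7 133.2]
panel top 1178 x [-3.4  0.4  4.1] y [-7.5 21.9 48.3] z [138.3 139.6 140.8]
tab top 2237 x [ 8.7 14.3 20.1] y [-15.1   5.3  18.5] z [211.7 221.1 222.4]
plate top 414 x [11.9 14.  15.7] y [18.3 32.6 45.1] z [170.9 173.3 174.6]
case top 1624 x [ 4.1 23.5 29.6] y [-19.2  17.7  44.8] z [ 99.6 103.1 104.9]
```

```bash
python3 -m jog '{"xyz":[[0,-3,0],[0,-1.3,0],[0,0,0],[0,0,0]],"spin":[0,0,0,0]}' >/dev/null; python3 sd.py
```

```text
stand-frame tcp x 9.8 y 0.1 z 183.6 tilt ex -0.0038 ey -0.0283 F [ 0.2  0.2 -2.4] jaw 9.1
keyhole est x 9.6 y -1.6 z 124.8
```

```bash
python3 -m jog '{"xyz":[[5,0,-0.2],[5,0,-0.1],[5,0,-0.1],[3,0,-0.1],[0,0,0]],"spin":[0,0,0,0,0]}' >/dev/null; python3 sm.py
```

```text
stand-frame tcp x 9.6 y 0.3 z 163.6 tilt ex -0.0047 ey -0.0277 F [ 0.3 -0.2 -2.8] jaw 9.1
keyhole est x 9.3 y -1.3 z 104.8
head 64 x [16.8 17.9 18.6] y [-3.4  4.1  7.3] z [126.2 132.4 134.4]
panel top 1157 x [-3.2  0.5  4.5] y [ 1.8 27.5 48.8] z [138.4 139.6 140.7]
tab top 2248 x [ 4.3  9.9 15.7] y [-15.2   5.4  18.6] z [191.6 201.2 202.4]
plate top 414 x [ 7.5  9.6 11.2] y [18.5 32.8 45.3] z [151.3 153.3 154.6]
case top 1505 x [10.6 18.8 25.1] y [-14.7  19.4  44.9] z [81.2 83.2 84.8]
```

```bash
python3 -m jog '{"xyz":[[3,0,-0.1],[3,0,0],[2,0,0],[0,0,0]],"spin":[0,0,0,0]}' >/dev/null; python3 sd.py; python3 -m jog '{"xyz":[[2,0,0],[1,0,0]],"spin":[0,0]}' >/dev/null; python3 sd.py
```

```text
stand-frame tcp x 10.0 y -0.1 z 155.8 tilt ex -0.0035 ey -0.0284 F [-0.2  0.8 -2.3] jaw 9.1
keyhole est x 9.8 y -1.8 z 97.0
stand-frame tcp x 10.1 y -0.1 z 155.3 tilt ex -0.0019 ey -0.0294 F [-1.4 -0.4  2.9] jaw 9.1
keyhole est x 10.0 y -1.9 z 96.5
```

```bash
python3 -m jog '{"xyz":[[0,0,0],[0,0,0],[0,0,0],[0,0,0]],"spin":[0,0,0,0]}' -0.4 | grep -E "open"; python3 sm.py
python3 -m jog '{"xyz":[[-10,0,0],[-15,0,0],[-20,0,0],[-25,0,0],[-25,0,0],[-25,0,0],[-10,0,0],[0,0,0]],"spin":[0,0,0,0,0,0,0,0]}' | grep force; python3 sd.py
python3 -m jog '{"xyz":[[0,-15,10],[0,-25,20],[0,-30,30],[0,-20,30],[0,0,10],[0,0,0]],"spin":[0,0,0,0,0,0]}' -0.4 | grep force
python3 - <<'E'
exec(open("sd.py").read())
im,d,W=snap("wrist","w11.png"); H,S,V=cv2.split(cv2.cvtColor(im,cv2.COLOR_BGR2HSV)); P=W*1000
r=P[...,:2]-SO; x=r@ex; y=r@ey; Z=P[...,2]
def q(m,n):
    if m.sum()>5: print(n,m.sum(),"x",np.round(np.percentile(x[m],[3,50,97]),1),"y",np.round(np.percentile(y[m],[3,50,97]),1),"z",np.round(np.percentile(Z[m],[3,50,97]),1))
near=(abs(x-10)<25)&(abs(y)<60)
ye=(H>18)&(H<40)&(S>110)
q(near&ye&(Z>185)&(Z<200),"tab top (193)"); q(near&~ye&(Z>142)&(Z<149),"plate top (145)"); q(near&(Z>70)&(Z<80),"case top (75)"); q(near&(abs(Z-139)<2)&(x<6),"panel")
im,d,W=snap("scene","scene1.png"); cv2.imwrite("pics/c2.png",cv2.resize(im[140:400,120:440],None,fx=2.4,fy=2.3,interpolation=cv2.INTER_CUBIC))
E
```

```text
opening: 0.0282
stand-frame tcp x 11.0 y -0.8 z 155.5 tilt ex 0.0003 ey -0.0308 F [-0.5  0.9  0.5] jaw 9.1
keyhole est x 11.0 y -2.6 z 96.8
head 12 x [18.1 18.6 18.7] y [4.5 6.8 7.6] z [127.1 129.8 131.8]
panel top 2371 x [-3.4  0.6  4.5] y [-45.9   7.7  47.9] z [138.4 139.6 140.8]
tab top 2142 x [ 6.8 12.3 17.6] y [-15.7   4.8  18.2] z [183.6 193.1 194.3]
plate top 2752 x [-3.3  1.4 12.1] y [-45.1  17.2  46.9] z [138.7 139.8 146. ]
case top 1300 x [ 4.6 18.2 23.7] y [-19.9  20.9  45.1] z [71.2 74.8 76.6]
wrist_force: [0.2, -0.8, 0.2]
stand-frame tcp x 11.8 y 3.1 z 296.9 tilt ex 0.0065 ey -0.0342 F [ 0.2 -0.8  0.2] jaw 9.1
keyhole est x 12.2 y 1.1 z 238.1
wrist_force: [-0.9, 0.2, 0.6]
stand-frame tcp x -86.8 y -99.7 z 293.3 tilt ex -0.0047 ey -0.0277 F [-0.9  0.2  0.6] jaw 9.1
keyhole est x -87.1 y -101.3 z 234.5
tab top (193) 792 x [ 5.9 10.5 17.4] y [-16.9  -0.3  16.5] z [186.2 193.  194.6]
plate top (145) 314 x [ 4.9 10.1 12.5] y [-43.8 -19.3  43.1] z [142.7 145.1 147. ]
case top (75) 178 x [-4.2 -3.6 -2.8] y [-46.1   0.7  46.8] z [70.3 75.  79.5]
panel 973 x [-3.7  0.3  4.3] y [-47.5  -0.8  46.5] z [137.8 139.5 140.8]
```

View pics/c2.png

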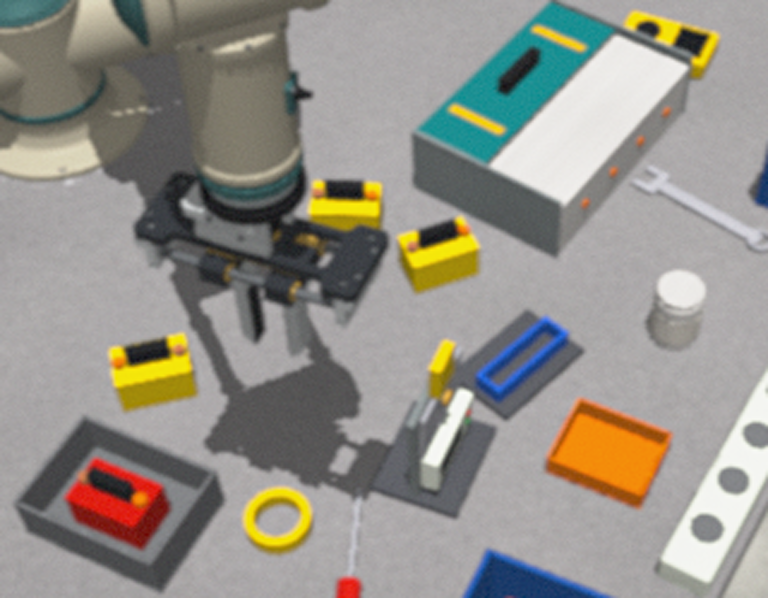

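The monitor hangs with its plate top at z=145 and tab top at z=193, both as expected, and y≈0. The red module is in the bin and the cover looks shut. One last check on the cover, then hand in.

Run:
```python
from h import *
im,d,W=snap("top"); X,Y,Z=W[...,0],W[...,1],W[...,2];H,S,V=cv2.split(cv2.cvtColor(im,cv2.COLOR_BGR2HSV))
m=(X>.42)&(X<.66)&(Y>.09)&(Y<.42)&(Z>.107)&(Z<.125)
c=cv2.minAreaRect((W[m][:,:2]*1000).astype(np.float32)); print(c, "handle start was 524.7,251.1")
s=arm.get_state(); print(s["t"]); print(arm.finish_job())
```

```text
((489.8485107421875, 253.96165466308594), (69.01180267333984, 14.364524841308594), 85.83567810058594) handle start was 524.7,251.1
88.525
the job is handed in; nothing more can be done
None
```

The job is handed in at about 88.5 s of the 208 s allowed, with every part done in the order asked.

- **Cover:** I slid it fully open to its stop, and slid it shut to its stop again after the modules were in. The wrist camera puts its travel at about 97 mm (96 nominal).
- **Red module:** It stands upright in the return bin, with its top at z≈54 mm.
- **Blue modules:** There were only two on the bench. They are seated in the bays at y=-34 and y=+34 mm, with tops at z≈56 mm.
- **Monitor:** It hangs locked on the stud. Plate top is at z=145 mm and tab top at z=193 mm, both as expected, and it is within 1 mm sideways. It stayed put after I released it and moved clear.
- **Other things:** In the last picture nothing I saw on the bench had shifted, including the three yellow look-alikes.

**Disagreements:** The top and wrist cameras differed by about 2–4 mm. I used the wrist camera and the contact stops for every fit. The tool also drifted up to about 4° off vertical along the way; I brought it back under 2° before gripping the monitor. None of my last checks failed.

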